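# Set the pendulum tilt gauge on the crowned test bar

## Robot

A 7-joint arm with a two-finger parallel gripper is mounted at the origin on a cart in front of the work surface, level with it; the furniture and walls round the work are solid. World frame = base frame: x ahead of the robot, y to its left, z up, the work surface at z = 0. Lengths are in m, angles in rad, forces in N, time in s.
With the tool pointing down it reaches from about 0.35 to 0.9 m from the base axis. Payload 8.1 kg.
Tool frame: the origin (TCP) lies on the centre line of the jaws, within the pads' length; the fingertips stand 8 mm ahead of it and the grasp point (between the pads) lies 11 mm behind it; z points along the fingers, x is the direction in which the jaws open and shut, and the axes are right-handed (so a half turn about z gives the same grasp; the last joint's range is limited). The gripper opens to 85 mm and grips with 20 to 120 N. Pads are 22 mm wide; open, the fingers measure 114 mm over their backs; the gripper's body (76 mm by 85 mm) begins 54 mm behind the grasp point. The pads swing forward as they close: fully open they stand 13 mm farther back than shut.
Start: joints at [-1.443, 0.434, 0.025, 1.573, -0.012, 1.134, -0.075], TCP at [0.143, 0.608, 0.239] pointing down, gripper open.
Joint ranges: [-2.62, 2.62], [-0.44, 2.09], [-1.27, 1.32], [0.08, 2.57], [-1.32, 4.46], [0.12, 2], [-2.74, 2.74]. Speed limits (rad/s): [2.22, 2.22, 3.01, 3.01, 3.14, 3.14, 3.14].

## Interface

Orientations are given as a rotation vector (axis times angle).
In Python, from rig import env, cams, ticket gives the robot as it stands.
- The arm moves only by the tool arm_command, never from a script. Its argument "targets" is a list of rows, each an object with "dp": the shift along the tool's x, y, z in cm, a list of three; "turn": the turn about the tool's z in degrees. A call has 1 to 20 rows; each row shifts and turns the commanded pose from where the row before left it, along the tool's axes as they then stand; what a row does not reach is not made up. A row lasts 1/10 s, in which the tool goes at most 50 mm and 8.59 degrees, less where a joint would pass 70% of its speed; a pose out of reach is approached as far as the arm can. A call is refused whole if a number of a shift passes 5 or a number of a turn 8.59, either way. A call with a gripper value outside its range is refused whole. "fingers" is the gripper's target within -1 to 1 (shut at 1, half-way at 0, fully open at -1), set as the call begins (left out, the last holds). The fingers move at their own pace and stop on an object; "grip_force" is the grip in N (left out, the last holds). Time passes only in rows, so rows that do not move let the fingers close. It gives the time, the measured TCP pose, the force and the opening at its end, in the units of the state.
- env.get_state(): the state, without advancing time (a new reading comes with each control period).
- cams.read_camera(name): name is "scene" or "top" or "wrist"; returns (picture, depth): 420x560x3 uint8, red, green, blue; 420x560 float32, m along the optical axis (not along the pixel's ray), 0 where there is no reading.
- cams.camera_model(name): a dict with "camera_matrix" (3x3 intrinsics, pixels), "eye" and "attitude" of the camera in the world. Camera axes: x right, y down, z forward; pixel columns grow to the right and rows downward; lengths in m; the calibration is good to about 2 mm. A picture is of the moment at which its call begins: read the wrist's pose just before it. camera_model takes no time and is no camera call; for the wrist camera it gives the pose at the moment of the call.
- ticket.close_job(): hands the job in, once; it reports no verdict.
The state is a dict: "time": time; "joint_pos": joint angles; "qd": joint speeds; "tau": joint torques, N m; "ee_pos": TCP position; "orientation": TCP orientation; "wrist_force": force on the tool from outside, world axes, zero at the start; "moment": the same for the moment, N m; "opening": finger opening in m.
Only numpy, scipy, OpenCV 4.12 (cv2) and the standard library are available. Lean on these libraries where they do the work, as an engineer would, in place of code of your own. Each camera call takes 0.05 s, during which the arm holds its last target.

## Task

Take the tilt gauge by the grip on its top and slide it along the crowned bar, without lifting it off, until its foot stands between the two engraved lines. There rock it sideways on the crown, foot still resting on the bar, until its swinging needle settles on the index wedge of the dial, and keep holding it so: the program finishes while the gripper holds the gauge tilted. Leave the beaker, vial and timer beside the bar where they are.

Things in the scene. Friction and masses are not known exactly. Their poses are not given: they have to be found in the camera images.
- bar_crest (a point): middle of the crest of the fixed aluminium crowned bar: 180 mm long (x), 70 mm wide (y) on an 86 mm wide, 6 mm thick plate, crest 36 mm above the worktop. Its top is a cylinder surface of 80 mm radius lying along x, polished (friction about 0.25). x runs along the bar away from the robot, z up
- station (a point): point on the crest, 45 mm further along the bar's x than the middle, half-way between the two black engraved lines, which cross the bar 56 mm apart; same axes as the bar
- gauge_foot (a point): centre of the flat underside of the loose tilt gauge's steel foot (44 mm along x, 70 along y, 16 high). Gauge: 0.3-0.65 kg, 160 mm high, stands upright on the crest near the bar's near end, round 96 mm dial facing the robot (-x). x along the bar, y left, z up the gauge. Centre of mass about 30 mm up, under the crown's 80 mm radius: let go, it rocks back upright
- gauge_grip (a point): centre of the black grip block on top of the gauge, to be pinched across y: 24 mm wide (y), 30 long (x), 54 high (z); 133 mm above the foot's underside and 6 mm further along x than the foot's centre. The dial's top ends where the grip begins, 27 mm below. Axes as the gauge's
- needle (a joint): angle of the free-swinging needle on the dial about the gauge's x axis, rad. It hangs straight down, so it reads minus the gauge's roll: 0 with the gauge upright, positive (tip to the dial's left, +y) when the gauge's top leans left. Swings for about a second after a move
- index (a joint): angle of the index wedge on the dial about the same pivot, rad, same sense: positive = left of the dial's middle. It stays where it is set (0.19 to 0.30). The needle is on the index when both angles are equal. The wedge is about 10 mm wide. Scale ticks are 5 degrees apart
- needle_tip (a point): lower end of the needle, 60 mm from its pivot, which is 92 mm above the foot's underside on the middle of the dial; z points from the tip to the pivot
- index_tip (a point): point of the small dark index wedge near the lower edge of the dial, 63 mm from the needle's pivot; z points to the pivot
- beaker: bystander: glass beaker 53 mm wide, 70 mm high, to the left of the bar; origin at its underside
- vial: bystander: amber vial with black cap, 22 mm wide, 70 mm high, to the right of the bar; origin at its underside
- clock: bystander: flat white timer 58 x 58 x 18 mm, to the right of the bar; origin at its underside

How it is judged:
On the way, in this order (a step that is already met when the one before it is completed fails the run):
1. the gauge, held by the gripper, stands on the bar between the engraved lines (within 10 mm) (x of gauge_foot in the frame of station between -0.01 and 0.01 m and contact force between the fingers and gauge above 1 N), for 0.1 s.
2. the gauge is rocked until the needle is on the index (within 0.08 rad) (angle between the z axis of needle_tip and the z axis of index_tip, either way round below 0.08 rad and contact force between the fingers and gauge above 1 N), for 0.2 s.
At the end, for the whole second after the job is handed in: Gripper holds the gauge, foot resting on the bar (over 0.2 N) between the lines (12 mm along, 25 mm across, 12 mm in height, 0.2 rad in line); needle on the index within 0.08 rad and still (under 0.3 rad/s); gauge leans on nothing else (all of step 2 and velocity of joint needle between -0.3 and 0.3 rad/s and x of gauge_foot in the frame of station between -0.012 and 0.012 m and y of gauge_foot in the frame of station between -0.025 and 0.025 m and z of gauge_foot in the frame of station below 0.012 m and angle between the x axis of gauge_foot and the x axis of station, either way round below 0.2 rad and contact force between gauge and bar above 0.2 N and contact force between gauge and beaker below 0.1 N and contact force between gauge and vial below 0.1 N and contact force between gauge and clock below 0.1 N); the arm keeps its last pose, push and grip.
It fails at once if the gauge is lifted off the bar (its foot's centre rises more than 12 mm) (z of gauge_foot in the frame of bar_crest above 0.012 m).
It fails at once if the gauge is knocked off the bar (z of gauge_foot in the frame of bar_crest below -0.012 m).
It fails at once if the beaker, vial or timer is moved more than 20 mm (distance of any of beaker, vial, clock from where it was at the start of the episode above 0.02 m).
It also fails if it takes over 38 s, if anything falls off the work surface, if the arm or the gripper's body presses on something with over 40 N, if the wrist force passes 120 N, or if a joint passes its speed limit or range.

## Working session

There is one attempt and no reset: what is moved stays moved. The work goes in short steps, Python scripts to look and compute and a tool call to move; the robot and the scene stay as the last step left them, time stands still between calls to the robot, and variables do not carry over. Pictures are saved under pics/ and viewed, and the job is handed in when it is done.

Besides the shell and the picture viewer there is one more tool, called after "Call:" as a command line: name --argument value ..., lists and objects as JSON in quotes. arm_command: Moves the arm, as the interface text tells. Its arguments: {"type":"object","properties":{"targets":{"type":"array","items":{"type":"object","properties":{"dp":{"type":"array","items":{"type":"number"}},"turn":{"type":"number"}}}},"fingers":{"type":"number"},"grip_force":{"type":"number"}},"required":["targets"]}

```bash
ls; mkdir -p pics; python3 - <<'E'
from rig import env,cams,ticket
import cv2,numpy as np
s=env.get_state();print({k:np.round(v,3) for k,v in s.items()})
for n in ["scene","top","wrist"]:
    m=cams.camera_model(n);print(n,m)
    p,d=cams.read_camera(n)
    np.savez(f"pics/{n}0.npz",p=p,d=d,K=m["camera_matrix"],e=m["eye"],a=m["attitude"])
    cv2.imwrite(f"pics/{n}0.png",p[:,:,::-1])
E
```

```text
pics
{'time': np.float64(0.0), 'joint_pos': array([-1.443,  0.435,  0.025,  1.574, -0.012,  1.134, -0.075]), 'qd': array([-0.002,  0.001,  0.   ,  0.   ,  0.001,  0.   , -0.001]), 'tau': array([-0.0000e+00, -6.7048e+01,  1.0250e+00, -3.1620e+01,  1.6000e-02,
        1.3000e-02, -0.0000e+00]), 'ee_pos': array([0.143, 0.608, 0.239]), 'orientation': array([ 2.462e+00,  1.950e+00, -2.000e-03]), 'wrist_force': array([ 0.285, -0.758, -0.131]), 'moment': array([ 0.014, -0.014, -0.008]), 'opening': np.float64(0.086)}
scene {'camera_matrix': array([[513.09944739,   0.        , 273.34499118],
       [  0.        , 513.09944739, 214.41247206],
       [  0.        ,   0.        ,   1.        ]]), 'eye': array([ 0.0053169 , -0.58152082,  0.49577462]), 'attitude': array([-1.92446382,  0.70729626, -0.40536005])}
top {'camera_matrix': array([[407.00345801,   0.        , 281.573985  ],
       [  0.        , 407.00345801, 201.89411257],
       [  0.        ,   0.        ,   1.        ]]), 'eye': array([0.38691211, 0.02684744, 0.95001767]), 'attitude': array([-2.15661028,  2.17551187, -0.16972476])}
wrist {'camera_matrix': array([[362.67546195,   0.        , 275.4110623 ],
       [  0.        , 362.67546195, 213.22189884],
       [  0.        ,   0.        ,   1.        ]]), 'eye': array([0.06923687, 0.62522317, 0.37311023]), 'attitude': array([2.265402  , 1.79707556, 0.27189547])}
```

View pics/scene0.png

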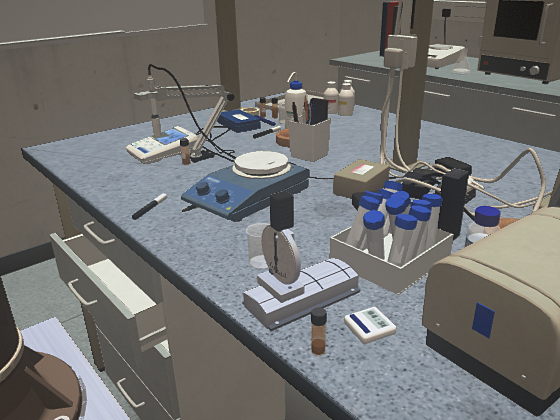

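View pics/top0.png

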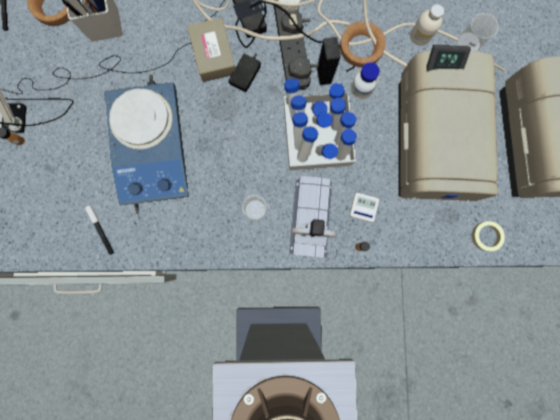

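The scene view shows the gauge at about (282,250) on the bar, vial (318,332), timer (370,323), beaker (258,243). In the top view the bar is at (312,217), with the grip at (317,228). Next I'll zoom in on the crops.

```bash
cat > h.py <<'E'
import numpy as np,cv2
from scipy.spatial.transform import Rotation as R
def load(f):
    z=np.load(f);return z['p'],z['d'],z['K'],z['e'],R.from_rotvec(z['a']).as_matrix()
def pt(z,u,v,h):  # ray onto plane height h
    p,d,K,e,A=z; r=A@np.linalg.solve(K,[u,v,1.]); return e+r*(h-e[2])/r[2]
def dp(z,u,v):
    p,d,K,e,A=z; return e+A@np.linalg.solve(K,[u,v,1.])*d[int(v),int(u)]
def pj(z,X):
    p,d,K,e,A=z; c=A.T@(np.asarray(X)-e); q=K@c; return q[:2]/q[2]
def snap(n,tag):
    from rig import cams
    m=cams.camera_model(n);p,d=cams.read_camera(n)
    np.savez(f"pics/{tag}.npz",p=p,d=d,K=m["camera_matrix"],e=m["eye"],a=m["attitude"])
    return load(f"pics/{tag}.npz")
def crop(z,x0,x1,y0,y1,s,f):
    cv2.imwrite(f,cv2.resize(z[0][y0:y1,x0:x1,::-1],None,fx=s,fy=s,interpolation=cv2.INTER_CUBIC))
E
python3 - <<'E'
from h import *
t=load('pics/top0.npz');s=load('pics/scene0.npz')
crop(t,230,390,160,270,5,'pics/tc.png')
crop(s,230,400,185,360,3.4,'pics/sc.png')
# cloud by depth in top
for nm,z in(('top',t),('scene',s)):
    p,d,K,e,A=z
    v,u=np.mgrid[:420,:560]
    P=e+ (np.stack([(u-K[0,2])/K[0,0],(v-K[1,2])/K[1,1],np.ones_like(u)],-1)*d[...,None])@A.T
    np.save(f'pics/{nm}P.npy',P)
    m=(d>0)&(P[...,0]>.3)&(P[...,0]<.65)&(abs(P[...,1]+.05)<.2)
    g=m&(P[...,2]>.145)&(P[...,2]<.3)&(P[...,0]<.47)
    print(nm,'grip px',g.sum(),P[g].min(0),P[g].max(0),P[g].mean(0))
    h=np.histogram(P[m][:,2],bins=np.arange(-.01,.22,.005));print(h[0])
    b=m&(P[...,2]>.028)&(P[...,2]<.04)
    print('bar',P[b].min(0),P[b].max(0))
E
```

```text
top grip px 244 [ 0.42404487 -0.07264125  0.14503622] [ 0.45530191 -0.04646559  0.20075866] [ 0.43854252 -0.05859718  0.19126394]
[   9 6431 9426  533  206  509   87  273  936  730  116  137  465   91
   62  143  141   50   39   48   36   53   32   30   56  171  338  104
   38   40   41    2    3    6    4    6    5    7    3    7   57  143
    1    0    0]
bar [ 0.38411744 -0.17148088  0.02801814] [0.64987378 0.0852899  0.03994292]
scene grip px 862 [ 0.42098715 -0.07711506  0.14502315] [ 0.45126723 -0.04643454  0.19757392] [ 0.43247435 -0.06675262  0.17425833]
[  402  4700 10072   987   763  1421   621   812  1342  1152   548   633
  1008   285   320   398   317   219   227   215   219   225   223   231
   282   369   409   158   118   108    62    68    71    76    66    75
    77    73    75    77    86   118     0     0     0]
bar [ 0.38081271 -0.18671668  0.02800803] [0.64986076 0.07800688 0.03999989]
```

View pics/tc.png

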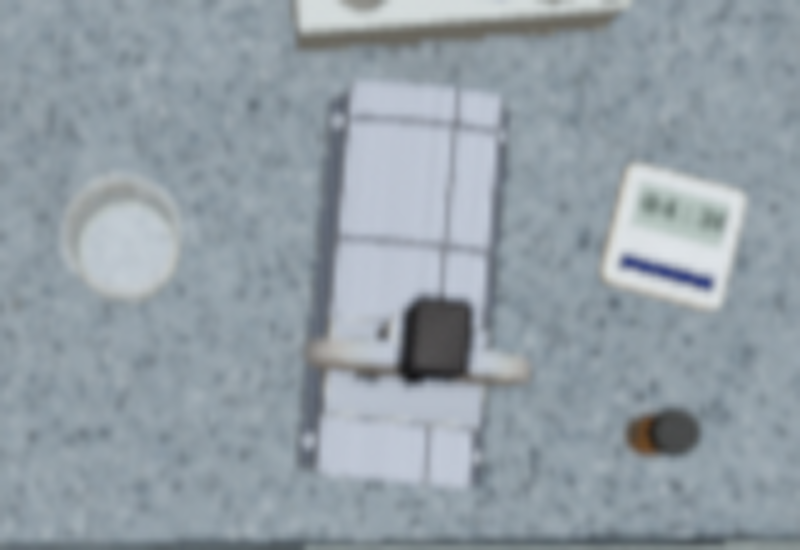

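View pics/sc.png

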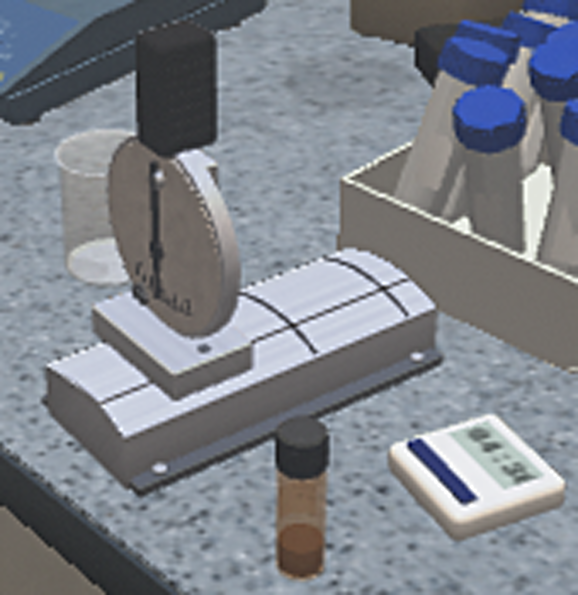

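```bash
python3 - <<'E'
from h import *
t=load('pics/top0.npz');s=load('pics/scene0.npz')
T=lambda x,y,h:pt(t,230+(x+.5)/5-.5,160+(y+.5)/5-.5,h)
S=lambda x,y,h:pt(s,230+(x+.5)/3.4-.5,185+(y+.5)/3.4-.5,h)
r=lambda a:np.round(a,4)
print('top corners z28: FL FR NR NL')
for q in((352,82),(502,94),(472,488),(318,472)):print(r(T(*q,.028)))
print('line L/R ends far, near (z28)')
for q in((347,119),(499,127),(341,238),(493,248)):print(r(T(*q,.028)))
print('long line at z35', r(T(428,478,.035)),r(T(455,120,.035)),r(T(446,246,.035)))
print('scene: corners near L, near R, far R,longline near, cross near, cross far')
for q,h in(((45,370),.028),((125,435),.028),((437,312),.028),((103,403),.036),((294,325),.036),((388,288),.036)):print(r(S(*q,h)))
print('plate corners', r(S(137,492,.0)),r(S(441,357,.006)))
tp=np.array([[402,300],[470,300],[470,376],[402,376]])
print('grip top',[r(T(*q,.196)) for q in((407,298),(473,300),(468,372),(403,370))])
print('scene griptop',[r(S(*q,.196)) for q in((140,32),(185,42),(217,32),(170,22))])
print('bk',r(T(122,236,.035)),'vial',r(T(675,430,.07)),'clock',r(T(676,236,.018)))
E
```

```text
top corners z28: FL FR NR NL
[ 0.5676 -0.0411  0.028 ]
[ 0.5616 -0.1104  0.028 ]
[ 0.3814 -0.0922  0.028 ]
[ 0.3893 -0.0229  0.028 ]
line L/R ends far, near (z28)
[ 0.5503 -0.0385  0.028 ]
[ 0.5462 -0.1086  0.028 ]
[ 0.4952 -0.0349  0.028 ]
[ 0.4901 -0.1044  0.028 ]
long line at z35 [ 0.3861 -0.0717  0.035 ] [ 0.5483 -0.0875  0.035 ] [ 0.4903 -0.0821  0.035 ]
scene: corners near L, near R, far R,longline near, cross near, cross far
[ 0.386  -0.0227  0.028 ]
[ 0.383  -0.0859  0.028 ]
[ 0.5577 -0.1101  0.028 ]
[ 0.3837 -0.0698  0.036 ]
[ 0.4898 -0.081   0.036 ]
[ 0.5464 -0.088   0.036 ]
plate corners [ 0.3838 -0.092   0.    ] [ 0.5553 -0.1162  0.006 ]
grip top [array([ 0.4528, -0.0479,  0.196 ]), array([ 0.4518, -0.0725,  0.196 ]), array([ 0.4251, -0.07  ,  0.196 ]), array([ 0.426 , -0.0459,  0.196 ])]
scene griptop [array([ 0.4274, -0.0496,  0.196 ]), array([ 0.4347, -0.0704,  0.196 ]), array([ 0.4514, -0.0718,  0.196 ]), array([ 0.4436, -0.0501,  0.196 ])]
bk [0.496  0.0647 0.035 ] vial [ 0.4056 -0.1754  0.07  ] clock [ 0.4961 -0.1912  0.018 ]
```

Bar centre is about (0.475,-0.067), yaw about -0.105, and line spacing and widths match the given sizes. The station comes out at about (0.520,-0.0714) and the grip at (0.439,-0.059). Next I'll measure the index wedge on the dial plane.

```bash
python3 - <<'E'
from h import *
s=load('pics/scene0.npz');P=np.load('pics/sceneP.npy')
crop(s,255,307,222,290,8.5,'pics/dial.png')
# dial plane from depth in dial region
v,u=np.mgrid[238:275,264:283]
Q=P[238:275,264:283].reshape(-1,3);
yaw=-.105; ax=np.array([np.cos(yaw),np.sin(yaw),0])
k=Q@ax; print(np.round(np.percentile(k,[5,25,50,75,95]),4), 'bar ctr',np.array([.475,-.0667,0])@ax)
E
```

```text
[0.4282 0.4315 0.4323 0.4328 0.4727] bar ctr 0.4793746054664227
```

View pics/dial.png

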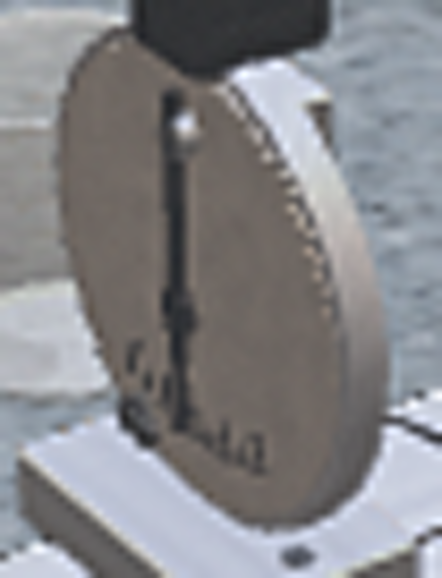

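```bash
python3 - <<'E'
from h import *
s=load('pics/scene0.npz')
yaw=-.105; ax=np.array([np.cos(yaw),np.sin(yaw),0]);ay=np.array([-np.sin(yaw),np.cos(yaw),0])
C=np.array([.475,-.0667,0])
p,d,K,e,A=s
def dp2(x,y,k):
    u=255+(x+.5)/8.5-.5;v=222+(y+.5)/8.5-.5
    r=A@np.linalg.solve(K,[u,v,1.]);X=e+r*(k-e@ax)/(r@ax);return np.array([(X-C)@ay,X[2]])
for k in(.428,.432):
    piv=dp2(180,305,k);print(k,'pivot',piv)
    for n,q in(('tip',(182,430)),('wedge base',(135,430)),('wedge',(143,420)),('w2',(130,408)),('w3',(150,440)),('t1',(133,352)),('t2',(152,380)),('t3',(208,435)),('t4',(228,447)),('t5',(262,462))):
        w=dp2(*q,k)-[0,.128]; w[0]-=piv[0]
        print(n,w*1e3,np.hypot(*w),'ang',np.arctan2(w[0],-w[1]))
E
```

```text
0.428 pivot [0.00035482 0.09601641]
tip [  0.52251423 -58.46883519] 0.05847116990132216 ang 0.008936390108907828
wedge base [ 16.51597853 -66.7537815 ] 0.06876659721039949 ang 0.24254554023936944
wedge [ 13.63385262 -63.09873953] 0.0645548826008059 ang 0.21280029412423587
w2 [ 17.98819221 -62.74128108] 0.06526900804403883 ang 0.27921467349149603
w3 [ 11.45432086 -66.29312228] 0.06727540061832903 ang 0.1710936837752054
t1 [ 16.28341277 -49.85003958] 0.05244212026131131 ang 0.31572168236444714
t2 [ 10.10911852 -52.72241821] 0.053682843250183035 ang 0.18944301672480543
t3 [ -8.0167936  -55.09943095] 0.05567958576227489 ang -0.1444830054015365
t4 [-14.40816928 -54.29464992] 0.05617387606890261 ang -0.2593913866701908
t5 [-25.11326439 -51.81107851] 0.0575765916360065 ang -0.45133965453589203
0.432 pivot [0.00656401 0.09159632]
tip [  0.52829162 -63.18176933] 0.06318397793240883 ang 0.008361261727326553
wedge base [ 16.69859417 -71.55832152] 0.07348085754791386 ang 0.22925383356279866
wedge [ 13.78460085 -67.86286609] 0.06924870984052114 ang 0.20039793369761524
w2 [ 18.18708598 -67.50145526] 0.0699086300690815 ang 0.2631828205277772
w3 [ 11.58097022 -71.09256883] 0.0720296620463747 ang 0.16148146240146619
t1 [ 16.46345695 -54.46767649] 0.05690143405540582 ang 0.2935298569432666
t2 [ 10.2208941  -57.37181475] 0.05827513881758502 ang 0.17630219986222337
t3 [ -8.10543454 -59.7751099 ] 0.060322150429585594 ang -0.13477678581451916
t4 [-14.56747907 -58.96143048] 0.060734353797624624 ang -0.24221717753700833
t5 [-25.39093942 -56.45039845] 0.061897877907083766 ang -0.4226809662257981
```

Index at roughly 0.21 rad (wedge blob around (140,424) in the dial crop, needle tip (182,430), pivot near (185,125)). Now I'll work out the approach.

```bash
cat >> h.py <<'E'
YAW=-.105; C=np.array([.475,-.0667,.036]); AX=np.array([np.cos(YAW),np.sin(YAW),0]);AY=np.array([-np.sin(YAW),np.cos(YAW),0])
def tgt(X):
    from rig import env
    s=env.get_state();M=R.from_rotvec(s['orientation']).as_matrix();d=np.asarray(X)-s['ee_pos']
    print('t',s['time'],'ee',np.round(s['ee_pos'],4),'dp cm',np.round(M.T@d*100,2),'F',np.round(s['wrist_force'],2),'open',round(float(s['opening']),4))
    print('toolx ang deg',np.degrees(np.arctan2(M[1,0],M[0,0])),'want',np.degrees(YAW)+90,'z',np.round(M[:,2],3),'barframe',np.round([(s['ee_pos']-C)@AX,(s['ee_pos']-C)@AY,s['ee_pos'][2]],4))
E
python3 -c "
from h import *
tgt([.439,-.0597,.239])"
```

```text
t 0.15 ee [0.1429 0.6081 0.2387] dp cm [-5.823e+01  4.410e+01  4.000e-02] F [ 0.23 -0.19  0.35] open 0.0857
toolx ang deg 76.77293925017932 want 83.98394315112635 z [-0.    -0.001 -1.   ] barframe [-0.401   0.6362  0.2387]
```

Call:
arm_command --targets '[{"dp":[-1.6,1.2,0]},{"dp":[-3.2,2.4,0]},{"dp":[-3.2,2.4,0]},{"dp":[-3.2,2.4,0]},{"dp":[-3.2,2.4,0]},{"dp":[-3.2,2.4,0]},{"dp":[-3.2,2.4,0]},{"dp":[-3.2,2.4,0]},{"dp":[-3.2,2.4,0]},{"dp":[-3.2,2.4,0]},{"dp":[-3.2,2.4,0]},{"dp":[-3.2,2.4,0]},{"dp":[-3.2,2.4,0]},{"dp":[-3.2,2.4,0]},{"dp":[-3.2,2.4,0]},{"dp":[-3.2,2.4,0]},{"dp":[-3.2,2.4,0]},{"dp":[-1.6,1.2,0]},{"dp":[0,0,0],"turn":-7.2},{"dp":[0,0,0]}]' --fingers -1 --grip_force 40

```text
invalid input
```

```bash
python3 -c "
from h import *
tgt([.439,-.0597,.239])
z=snap('wrist','w1');crop(z,0,560,0,420,1.4,'pics/w1.png')"
```

```text
t 0.15 ee [0.1429 0.6081 0.2387] dp cm [-5.823e+01  4.410e+01  4.000e-02] F [ 0.23 -0.19  0.35] open 0.0857
toolx ang deg 76.77293925017932 want 83.98394315112635 z [-0.    -0.001 -1.   ] barframe [-0.401   0.6362  0.2387]
```

View pics/w1.png

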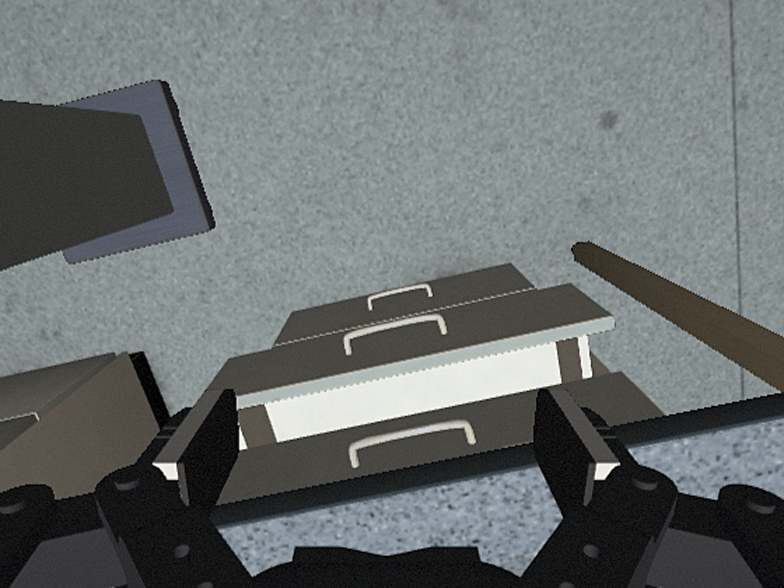

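The call was refused, so the arm is still over the drawers. Each row probably needs "turn", so I'll include it.

Call:
arm_command --targets '[{"dp":[-1.6,1.2,0.0],"turn":0.0},{"dp":[-3.2,2.4,0.0],"turn":0.0},{"dp":[-3.2,2.4,0.0],"turn":0.0},{"dp":[-3.2,2.4,0.0],"turn":0.0},{"dp":[-3.2,2.4,0.0],"turn":0.0},{"dp":[-3.2,2.4,0.0],"turn":0.0},{"dp":[-3.2,2.4,0.0],"turn":0.0},{"dp":[-3.2,2.4,0.0],"turn":0.0},{"dp":[-3.2,2.4,0.0],"turn":0.0},{"dp":[-3.2,2.4,0.0],"turn":0.0},{"dp":[-3.2,2.4,0.0],"turn":0.0},{"dp":[-3.2,2.4,0.0],"turn":0.0},{"dp":[-3.2,2.4,0.0],"turn":0.0},{"dp":[-3.2,2.4,0.0],"turn":0.0},{"dp":[-3.2,2.4,0.0],"turn":0.0},{"dp":[-3.2,2.4,0.0],"turn":0.0},{"dp":[-3.2,2.4,0.0],"turn":0.0},{"dp":[-1.6,1.2,0.0],"turn":0.0},{"dp":[0.0,0.0,0.0],"turn":-7.2},{"dp":[0.0,0.0,0.0],"turn":0.0}]' --fingers -1 --grip_force 40

```text
time: 2.2
ee_pos: [0.4157, -0.0151, 0.2393]
orientation: [-2.335, -2.102, 0.0]
wrist_force: [-0.2, 0.4, 0.9]
opening: 0.0856
```

```bash
python3 -c "
from h import *
tgt([.439,-.0597,.239])
z=snap('wrist','w2');crop(z,0,560,0,420,1.4,'pics/w2.png')"
```

```text
t 2.2 ee [ 0.4157 -0.0151  0.2393] dp cm [-4.19  2.78  0.03] F [-0.19  0.42  0.91] open 0.0856
toolx ang deg 84.0017653476177 want 83.98394315112635 z [-0. -0. -1.] barframe [-0.0644  0.0451  0.2393]
```

View pics/w2.png

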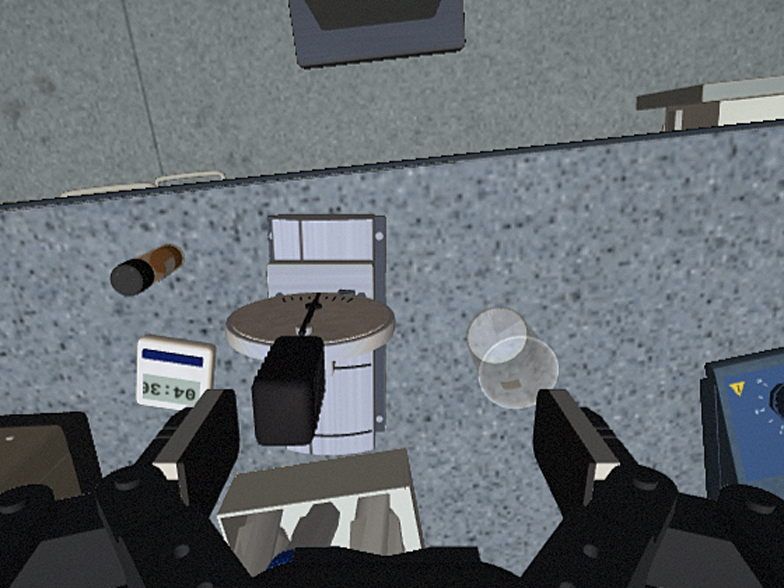

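The wrist view shows the grip top near (285,410), the dial face with the needle tip at (317,295), and the wedge at (346,293). The tool is still 4 cm short sideways.

Call:
arm_command --targets '[{"dp":[-2.1,1.4,0.0],"turn":0.0},{"dp":[-2.1,1.4,0.0],"turn":0.0},{"dp":[0.0,0.0,0.0],"turn":0.0},{"dp":[0.0,0.0,0.0],"turn":0.0}]'

```text
time: 2.65
ee_pos: [0.4389, -0.0588, 0.2391]
orientation: [-2.337, -2.098, 0.001]
wrist_force: [-0.2, 0.9, -0.5]
opening: 0.0853
```

```bash
python3 -c "
from h import *
tgt([.439,-.0597,.161])
z=snap('wrist','w3');crop(z,130,430,180,400,2.6,'pics/w3.png')
w=load('pics/w2.npz')
for q in((255,385),(318,378),(311,443),(258,442)):print(pt(w,q[0]/1.4,q[1]/1.4,.196))
"
```

```text
t 2.65 ee [ 0.4389 -0.0588  0.2391] dp cm [-0.09  0.03  7.81] F [-0.15  0.92 -0.47] open 0.0853
toolx ang deg 83.82916087347259 want 83.98394315112635 z [-0.001  0.    -1.   ] barframe [-0.0367  0.0041  0.2391]
[ 0.42509733 -0.06715262  0.196     ]
[ 0.42466163 -0.04246073  0.196     ]
[ 0.45289125 -0.04937255  0.196     ]
[ 0.45023282 -0.07050125  0.196     ]
```

View pics/w3.png

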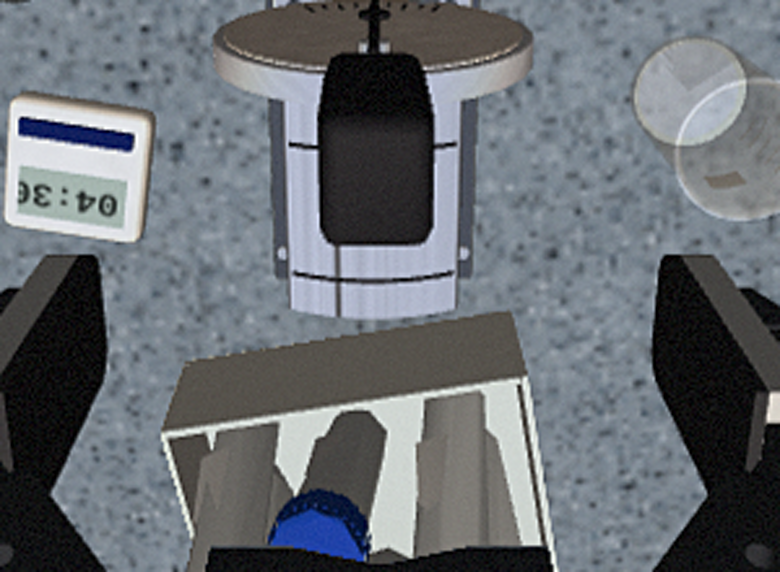

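Grip is centred between the jaws (376 vs 378 px). I'll check the height of the tube rack beyond the bar before the slide, and descend.

```bash
python3 -c "
from h import *
P=np.load('pics/topP.npy');m=(P[...,0]>.5)&(P[...,0]<.68)&(P[...,1]>-.15)&(P[...,1]<0.03)&(P[...,2]>.05)&(P[...,2]<.5)
Q=P[m];print(Q[:,2].max());
for a in np.arange(.5,.68,.02):
  k=(Q[:,0]>=a)&(Q[:,0]<a+.02)
  if k.any():print(a,Q[k,2].max())
"
```

```text
0.13210410892466262
0.5800000000000001 0.12168302288313337
0.6000000000000001 0.1263909134252974
0.6200000000000001 0.13210410892466262
0.6400000000000001 0.13001318591720468
0.6600000000000001 0.12957465283071934
```

Call:
arm_command --targets '[{"dp":[0.0,0.0,1.5],"turn":0.0},{"dp":[0.0,0.0,2.0],"turn":0.0},{"dp":[0.0,0.0,2.0],"turn":0.0},{"dp":[0.0,0.0,1.5],"turn":0.0},{"dp":[0.0,0.0,0.6],"turn":0.0},{"dp":[0.0,0.0,0.0],"turn":0.0}]'

```text
time: 3.3
ee_pos: [0.4385, -0.0584, 0.1629]
orientation: [-2.334, -2.101, 0.002]
wrist_force: [0.0, 1.2, 0.1]
opening: 0.0855
```

Call:
arm_command --targets '[{"dp":[0.0,0.0,0.0],"turn":0.0},{"dp":[0.0,0.0,0.0],"turn":0.0},{"dp":[0.0,0.0,0.0],"turn":0.0},{"dp":[0.0,0.0,0.0],"turn":0.0},{"dp":[0.0,0.0,0.0],"turn":0.0},{"dp":[0.0,0.0,0.0],"turn":0.0},{"dp":[0.0,0.0,0.0],"turn":0.0},{"dp":[0.0,0.0,0.0],"turn":0.0}]' --fingers 1 --grip_force 40

```text
time: 4.1
ee_pos: [0.4396, -0.0593, 0.1637]
orientation: [2.335, 2.101, 0.001]
wrist_force: [-0.4, 0.7, 5.2]
opening: 0.0234
```

```bash
python3 -c "
from h import *
tgt([.439,-.0597,.161])
z=snap('wrist','w4');crop(z,130,430,150,400,2.3,'pics/w4.png')
"
```

```text
t 4.1 ee [ 0.4396 -0.0593  0.1637] dp cm [-0.05 -0.06  0.27] F [-0.36  0.67  5.17] open 0.0234
toolx ang deg 83.96422027186065 want 83.98394315112635 z [ 0.001  0.    -1.   ] barframe [-0.036   0.0037  0.1637]
```

View pics/w4.png

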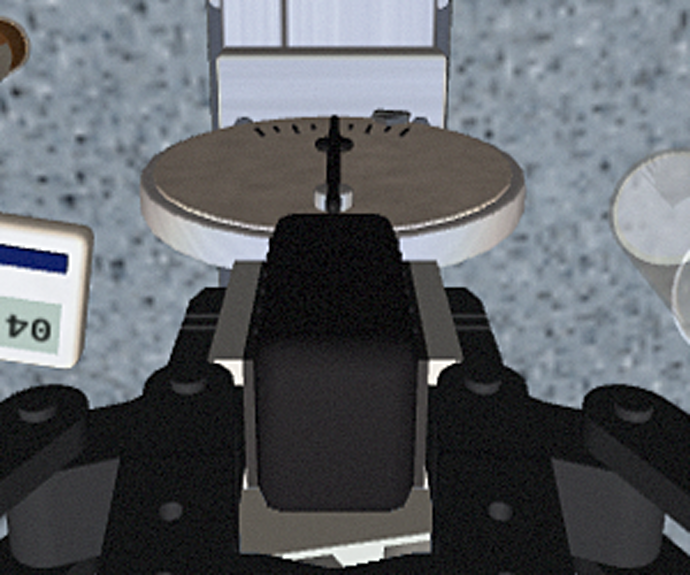

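Held: opening 23 mm and light downward push. I'll locate the foot edge and the wedge from this view, then plan the slide.

```bash
python3 - <<'E'
from h import *
w=load('pics/w4.npz')
f=lambda x,y:(130+(x+.5)/2.3-.5,150+(y+.5)/2.3-.5)
B=lambda X:np.round([(X-C)@AX*1e3,(X-C)@AY*1e3,X[2]*1e3],1)
for q,h in(((218,55),.052),((445,53),.052),((218,120),.036)):print(B(pt(w,*f(*q),h)))
p,d,K,e,A=w
def dial(q,k):
    r=A@np.linalg.solve(K,[*f(*q),1.]);X=e+r*((k-(e-C)@AX)/(r@AX));return np.array([(X-C)@AY,X[2]])*1e3
for k in(-.047,-.049,-.052):
  print(k,[np.round(dial(q,k),1) for q in((335,117),(392,113),(377,112),(410,112),(388,121),(334,195),(332,52+0))])
crop(w,240,330,190,230,8,'pics/w4d.png')
E
```

```text
[-63.4 -31.5  52. ]
[-64.   36.3  52. ]
[-38.7 -34.7  36. ]
-0.047 [array([ 3.5, 62.3]), array([20.5, 57.7]), array([16. , 56.6]), array([25.9, 56.6]), array([18.7, 66.6]), array([  3.2, 126.8]), array([  2.2, -37.6])]
-0.049 [array([ 3.5, 69.6]), array([19.9, 65.2]), array([15.7, 64.1]), array([25.2, 64. ]), array([18.3, 73.7]), array([  3.2, 132.1]), array([  2.3, -27.3])]
-0.052 [array([ 3.5, 80.5]), array([19.1, 76.3]), array([15.1, 75.2]), array([24.2, 75.2]), array([17.5, 84.5]), array([  3.2, 140. ]), array([  2.3, -11.7])]
```

View pics/w4d.png

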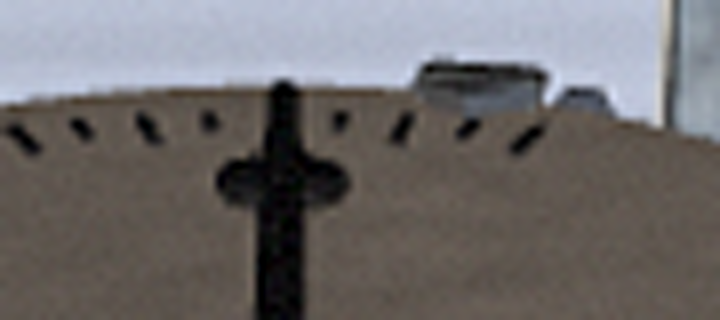

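Foot centre is at -42 mm along the bar (grip at -36), so the slide is 87 mm. The needle view puts the index near 0.25 rad (14-15° between the tick marks). The earlier 0.21 from the oblique scene view was biased by parallax. Sliding now.

Call:
arm_command --targets '[{"dp":[0.0,0.2,0.0],"turn":0.0},{"dp":[0.0,0.4,0.0],"turn":0.0},{"dp":[0.0,0.5,0.0],"turn":0.0},{"dp":[0.0,0.5,0.0],"turn":0.0},{"dp":[0.0,0.5,0.0],"turn":0.0},{"dp":[0.0,0.5,0.0],"turn":0.0},{"dp":[0.0,0.5,0.0],"turn":0.0},{"dp":[0.0,0.5,0.0],"turn":0.0},{"dp":[0.0,0.5,0.0],"turn":0.0},{"dp":[0.0,0.5,0.0],"turn":0.0},{"dp":[0.0,0.0,0.0],"turn":0.0}]'

```text
time: 5.25
ee_pos: [0.4861, -0.0641, 0.1633]
orientation: [2.334, 2.101, 0.001]
wrist_force: [0.5, 0.7, 1.2]
opening: 0.0234
```

```bash
python3 -c "
from h import *
tgt([.5257,-.0683,.163])
z=snap('scene','s5');crop(z,230,400,185,360,3.4,'pics/s5.png')
"
```

```text
t 5.25 ee [ 0.4861 -0.0641  0.1633] dp cm [-0.    3.99  0.04] F [0.49 0.65 1.18] open 0.0234
toolx ang deg 83.97594936765783 want 83.98394315112635 z [ 0.001 -0.    -1.   ] barframe [0.0107 0.0038 0.1633]
```

View pics/s5.png

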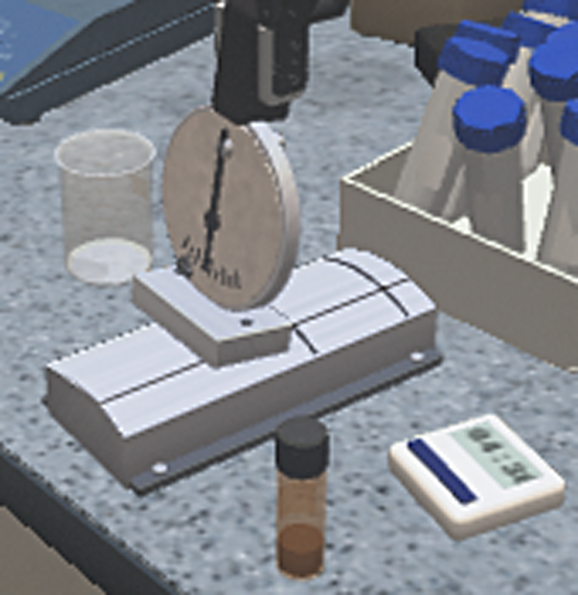

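The gauge is sliding with the jaws, foot on the bar, and 40 mm remain.

Call:
arm_command --targets '[{"dp":[0.0,0.3,0.0],"turn":0.0},{"dp":[0.0,0.5,0.0],"turn":0.0},{"dp":[0.0,0.5,0.0],"turn":0.0},{"dp":[0.0,0.5,0.0],"turn":0.0},{"dp":[0.0,0.5,0.0],"turn":0.0},{"dp":[0.0,0.5,0.0],"turn":0.0},{"dp":[0.0,0.5,0.0],"turn":0.0},{"dp":[0.0,0.4,0.0],"turn":0.0},{"dp":[0.0,0.3,0.0],"turn":0.0},{"dp":[0.0,0.0,0.0],"turn":0.0},{"dp":[0.0,0.0,0.0],"turn":0.0},{"dp":[0.0,0.0,0.0],"turn":0.0}]'

```text
time: 6.5
ee_pos: [0.525, -0.0683, 0.1634]
orientation: [2.335, 2.101, 0.001]
wrist_force: [-0.3, 1.2, -0.5]
opening: 0.0235
```

```bash
python3 -c "
from h import *
tgt([.5257,-.0683,.163])
z=snap('scene','s6');crop(z,230,400,185,360,3.4,'pics/s6.png')
z=snap('wrist','w6');crop(z,130,430,150,400,2.3,'pics/w6.png')
"
```

```text
t 6.5 ee [ 0.525  -0.0683  0.1634] dp cm [0.01 0.07 0.04] F [-0.27  1.21 -0.55] open 0.0235
toolx ang deg 83.96879923825946 want 83.98394315112635 z [ 0.001 -0.    -1.   ] barframe [0.0499 0.0036 0.1634]
```

View pics/s6.png

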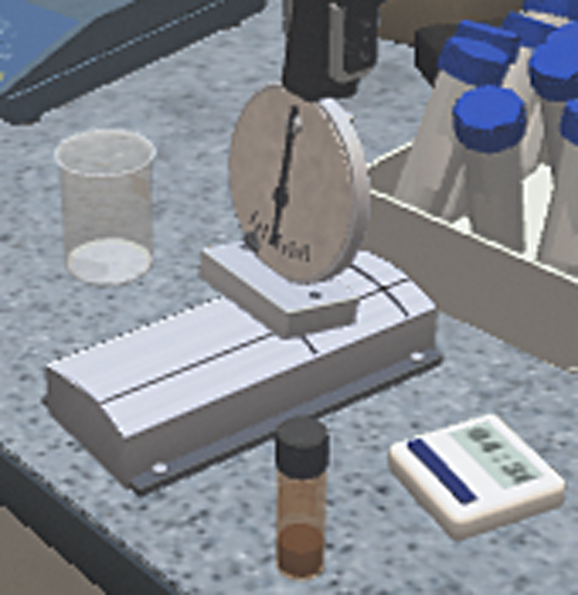

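View pics/w6.png

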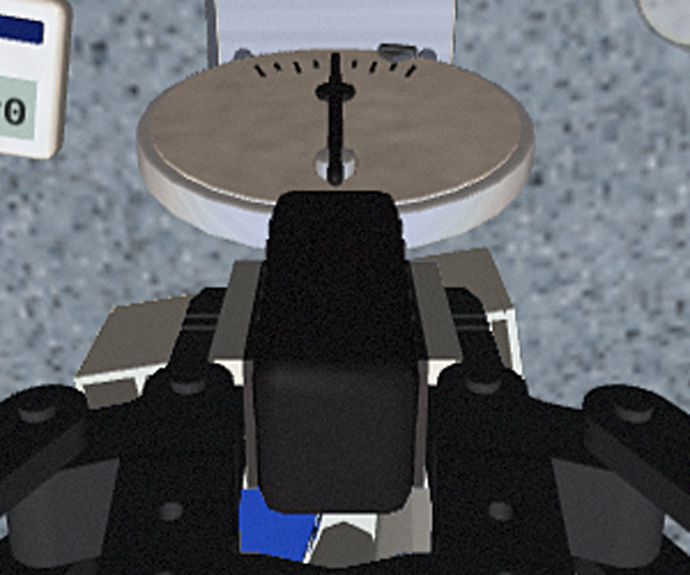

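The gauge was dragged by the top and has pitched slightly forward in the pads, with the foot lagging. I'll loosen the jaws a little so it settles flat, then measure.

Call:
arm_command --targets '[{"dp":[0.0,0.0,0.0],"turn":0.0},{"dp":[0.0,0.0,0.0],"turn":0.0},{"dp":[0.0,0.0,0.0],"turn":0.0},{"dp":[0.0,0.0,0.0],"turn":0.0},{"dp":[0.0,0.0,0.0],"turn":0.0},{"dp":[0.0,0.0,0.0],"turn":0.0}]' --fingers 0.25 --grip_force 20

```text
time: 7.2
ee_pos: [0.5247, -0.0683, 0.1633]
orientation: [2.335, 2.101, 0.0]
wrist_force: [0.6, 0.5, -0.0]
opening: 0.0322
```

```bash
python3 -c "
from h import *
tgt([.5257,-.0683,.163])
z=snap('scene','s7');crop(z,230,400,185,360,3.4,'pics/s7.png')
z=snap('wrist','w7');crop(z,130,430,150,400,2.3,'pics/w7.png')
"
```

```text
t 7.2 ee [ 0.5247 -0.0683  0.1633] dp cm [0.01 0.1  0.03] F [ 0.62  0.49 -0.02] open 0.0322
toolx ang deg 83.96876080392013 want 83.98394315112635 z [ 0.  0. -1.] barframe [0.0496 0.0036 0.1633]
```

View pics/s7.png

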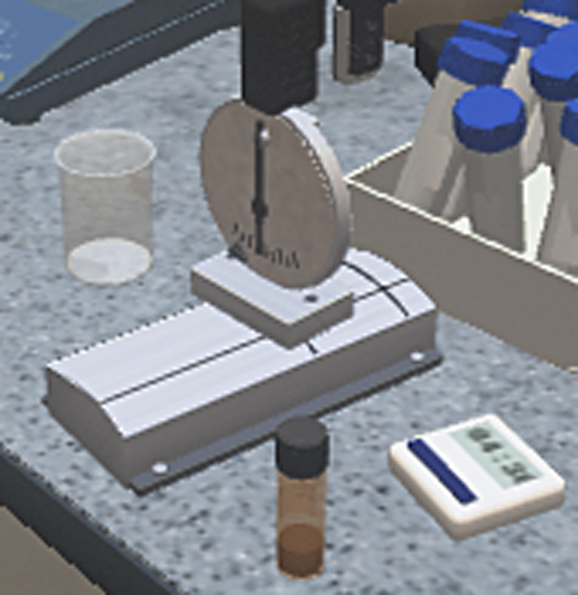

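View pics/w7.png

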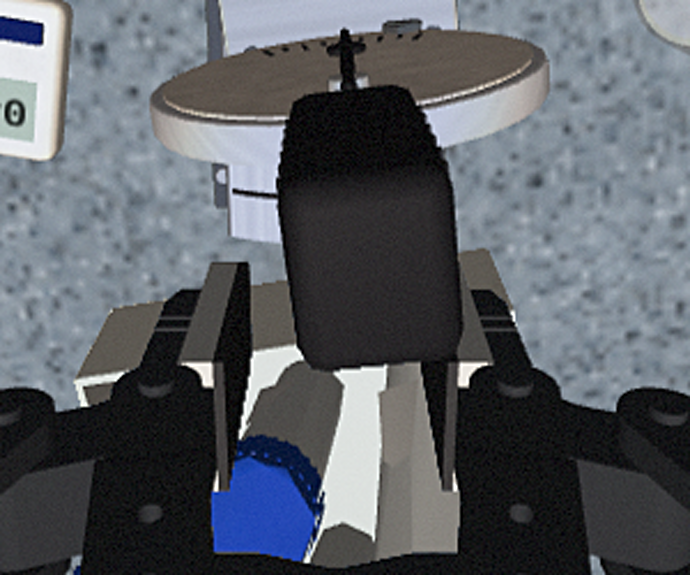

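```bash
python3 - <<'E'
from h import *
s=load('pics/s7.npz');w=load('pics/w7.npz');w3=load('pics/w3.npz')
S=lambda x,y,h:pt(s,230+(x+.5)/3.4-.5,185+(y+.5)/3.4-.5,h)
f=lambda x,y,h:pt(w,130+(x+.5)/2.3-.5,150+(y+.5)/2.3-.5,h)
B=lambda X:np.round([(X-C)@AX*1e3,(X-C)@AY*1e3,X[2]*1e3],1)
print('foot near top L,R, far R',B(S(193,270,.052)),B(S(291,325,.052)),B(S(354,292,.052)))
print('near bottom L R',B(S(193,290,.036)),B(S(291,345,.036)))
print('grip top',[B(f(*q,.196)) for q in((280,190),(452,185),(460,355),(302,365))])
print('near line',B(S(312,350,.029)))
E
```

```text
foot near top L,R, far R [-9.  34.4 52. ] [  0.1 -31.   52. ] [ 41.1 -26.1  52. ]
near bottom L R [-5.  40.6 36. ] [  4.8 -25.1  36. ]
grip top [array([ 11.6,  -3.7, 196. ]), array([ 10.9,  18.6, 196. ]), array([ 35.9,  20.8, 196. ]), array([ 37.5,  -1.1, 196. ])]
near line [ 16.7 -26.   29. ]
```

Released, the gauge is upright with its foot at about +18 mm (the grip is 25 mm behind the TCP). It pivoted in the pads during the slide, so I'll regrip lower and harder, then finish the slide.

Call:
arm_command --targets '[{"dp":[0.0,0.0,0.0],"turn":0.0},{"dp":[0.0,0.0,0.0],"turn":0.0},{"dp":[0.5,-0.5,0.0],"turn":0.0},{"dp":[0.0,-1.0,0.0],"turn":0.0},{"dp":[0.0,-1.0,0.2],"turn":0.0},{"dp":[0.0,0.0,0.5],"turn":0.0},{"dp":[0.0,0.0,0.0],"turn":0.0}]' --fingers -0.3 --grip_force 100

```text
time: 8.0
ee_pos: [0.4995, -0.0604, 0.1557]
orientation: [-2.334, -2.101, 0.001]
wrist_force: [0.3, 0.6, 0.1]
opening: 0.0555
```

```bash
python3 -c "
from h import *
tgt([.5,-.0683,.155])
z=snap('wrist','w8');crop(z,130,430,150,400,2.3,'pics/w8.png')
"
```

```text
t 8.0 ee [ 0.4995 -0.0604  0.1557] dp cm [-0.78  0.13  0.07] F [0.3  0.57 0.15] open 0.0555
toolx ang deg 83.9825368498947 want 83.98394315112635 z [-0.001  0.    -1.   ] barframe [0.0237 0.0089 0.1557]
```

View pics/w8.png

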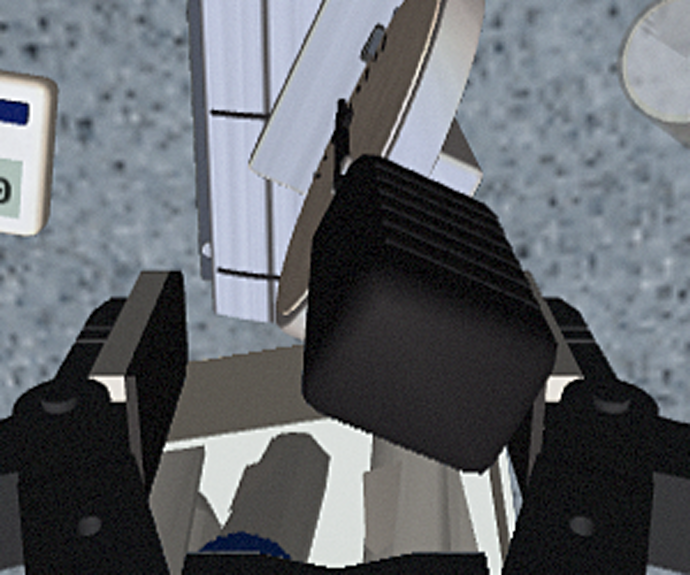

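```bash
python3 -c "
from h import *
z=snap('scene','s8');crop(z,230,400,185,360,3.4,'pics/s8.png')
z=snap('top','t8');crop(z,230,390,160,270,5,'pics/t8.png')
"
```

```text
(no output)
```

View pics/s8.png

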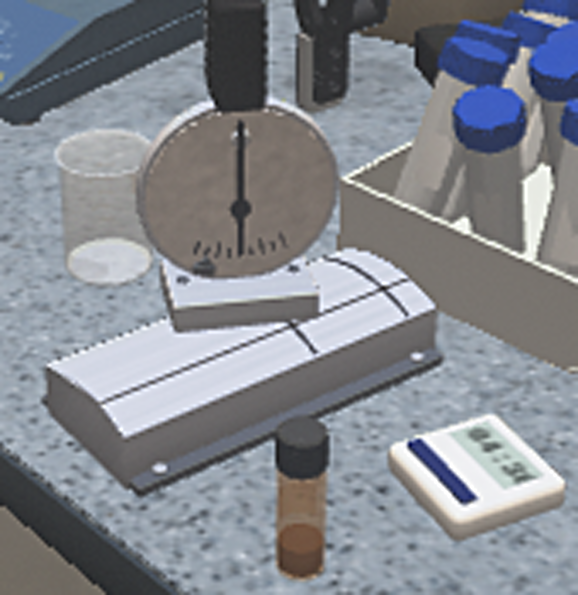

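View pics/t8.png

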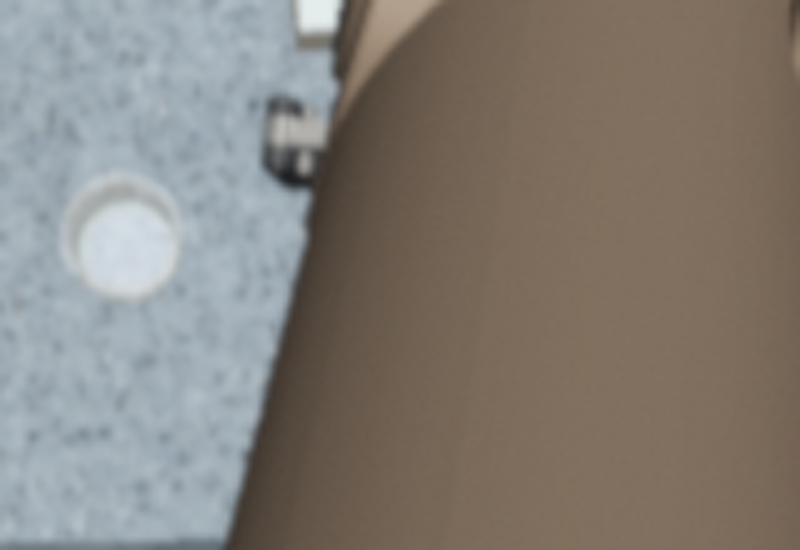

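The loosened left finger dragged the grip when I moved back. The gauge still stands upright on the bar but is yawed about 50° (dial now facing the scene camera). It can be mended: measure the grip top, align the jaws to it, pinch and turn it back.

```bash
python3 - <<'E'
from h import *
s=load('pics/s8.npz');w=load('pics/w8.npz')
f=lambda x,y,h:pt(w,130+(x+.5)/2.3-.5,150+(y+.5)/2.3-.5,h)
S=lambda x,y,h:pt(s,230+(x+.5)/3.4-.5,185+(y+.5)/3.4-.5,h)
B=lambda X:np.round([(X-C)@AX*1e3,(X-C)@AY*1e3,X[2]*1e3],1)
q=[(303,390),(475,470),(553,348),(378,265)]
Q=[B(f(*a,.196)) for a in q];print(Q)
print(np.mean(Q,0))
for i in range(4):
  e=Q[(i+1)%4]-Q[i];print(np.hypot(*e[:2]),np.degrees(np.arctan2(e[1],e[0])))
# foot: scene top corners
F=[B(S(*a,.052)) for a in((160,265),(175,310),(319,290))];print('foot scene',F)
F2=[B(f(*a,.052)) for a in((250,160),(325,0),(303,190))];print('foot wrist',F2)
crop(w,0,560,0,420,1.4,'pics/w8f.png')
E
```

```text
[array([ 10.7,   4.5, 196. ]), array([ 23.1,  27.5, 196. ]), array([  4.5,  36.5, 196. ]), array([ -7.2,  13.9, 196. ])]
[  7.775  20.6   196.   ]
26.129676614914317 61.66954191445993
20.66301042926708 154.17900802581073
25.448968544913566 -117.37056266550375
20.218061232472316 -27.70574561069176
foot scene [array([-19.4,  47.5,  52. ]), array([-35.8,  10.3,  52. ]), array([ 28.9, -15.1,  52. ])]
foot wrist [array([ 26.5, -16.9,  52. ]), array([-21.3,   5.8,  52. ]), array([36.1, -1.1, 52. ])]
```

View pics/w8f.png

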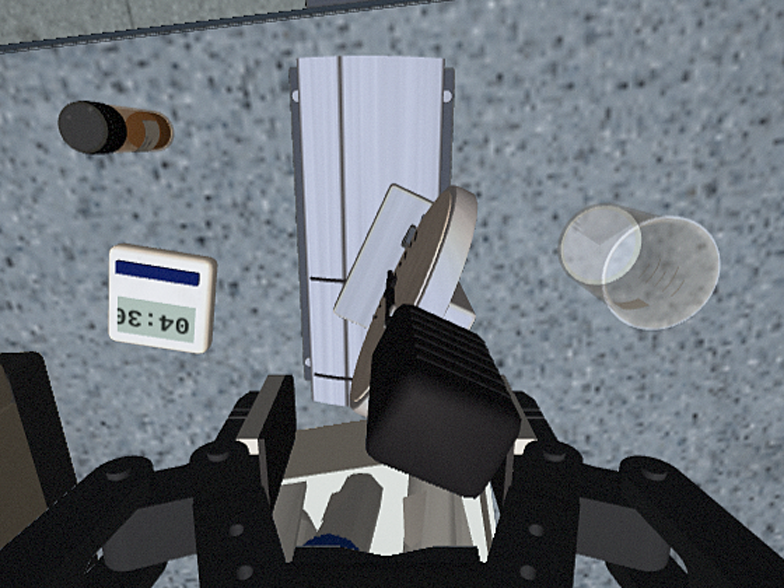

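```bash
python3 - <<'E'
from h import *
w=load('pics/w8.npz')
f=lambda x,y,h:pt(w,(x+.5)/1.4-.5,(y+.5)/1.4-.5,h)
B=lambda X:np.round([(X-C)@AX*1e3,(X-C)@AY*1e3,X[2]*1e3],1)
for h in(.052,):
  a,b=B(f(393,184,h)),B(f(335,318,h));d=a-b;print(a,b,np.hypot(*d[:2]),'gauge yaw',np.degrees(np.arctan2(d[1],d[0]))-90)
  m=(a+b)/2; y=np.arctan2(d[1],d[0])-np.pi/2; print('foot centre',m[:2]+22*np.array([np.cos(y),np.sin(y)]),'grip exp',m[:2]+28*np.array([np.cos(y),np.sin(y)]))
  print('B side corner', B(f(352,324,h)))
print(B(f(472,328,.052)))
E
```

```text
[-33.   11.9  52. ] [ 32.2 -16.6  52. ] 71.15679869134081 gauge yaw 66.38906462149072
foot centre [ 8.41152626 17.80829866] grip exp [10.81466978 23.30601648]
B side corner [35.4 -8.2 52. ]
[37.4 51.9 52. ]
```

```bash
python3 - <<'E'
from h import *
s=load('pics/s8.npz');w=load('pics/w8.npz')
def cloud(z):
    p,d,K,e,A=z;v,u=np.mgrid[:420,:560]
    P=e+(np.stack([(u-K[0,2])/K[0,0],(v-K[1,2])/K[1,1],np.ones_like(u)],-1)*d[...,None])@A.T
    D=P-C;return np.stack([D@AX,D@AY,P[...,2]],-1)*1e3
def fit(P,n):
    P=P.reshape(-1,3);c=np.median(P,0)
    for _ in range(4):
        U,S,V=np.linalg.svd(P-P.mean(0));r=abs((P-P.mean(0))@V[2]);P=P[r<=max(1.5,np.percentile(r,85))]
    print(n,P.shape[0],'c',np.round(P.mean(0),1),'n',np.round(V[2]*np.sign(V[2][2]+1e-9),3))
Ps=cloud(s);Pw=cloud(w)
def sc(x0,x1,y0,y1):return Ps[int(185+y0/3.4):int(185+y1/3.4),int(230+x0/3.4):int(230+x1/3.4)]
fit(sc(170,215,120,235),'dial left');fit(sc(255,325,130,235),'dial right'); fit(sc(160,320,130,250),'dial')
fit(sc(185,300,283,300),'foottop')
g=lambda x0,x1,y0,y1:Pw[int(y0/1.4):int(y1/1.4),int(x0/1.4):int(x1/1.4)]
fit(g(395,480,410,470),'griptop');fit(g(360,395,220,290),'foottop w')
E
```

```text
dial left 229 c [-18.   21.5 111.8] n [ 0.832 -0.554  0.017]
dial right 323 c [ 22.8   0.8 105.4] n [-0.779  0.627  0.027]
dial 917 c [  3.8  14.5 101.7] n [0.422 0.906 0.024]
foottop 161 c [-1.6  6.  52.4] n [0.03  0.019 0.999]
griptop 2179 c [  8.6  19.3 196. ] n [0.017 0.001 1.   ]
foottop w 651 c [-0.9  3.5 53.1] n [-0.112 -0.965  0.238]
```

The gauge is upright (foot-top and grip-top normals vertical), yawed about 64°, foot centre about (6,15) mm and grip (9,20) mm. It probably leans lightly on the left finger. I'll follow it with a 42 mm jaw gap, so it stays contained, and then turn the jaws to match.

Call:
arm_command --targets '[{"dp":[0.4,-0.7,0.0],"turn":0.0},{"dp":[0.4,-0.8,0.0],"turn":0.0},{"dp":[0.1,0.0,0.0],"turn":0.0},{"dp":[0.0,0.0,0.0],"turn":0.0}]' --fingers 0.0 --grip_force 20

```text
time: 8.55
ee_pos: [0.486, -0.0496, 0.1563]
orientation: [-2.334, -2.102, -0.0]
wrist_force: [0.2, 0.5, -0.2]
opening: 0.0426
```

```bash
cat >> h.py <<'E'
def cloud(z):
    p,d,K,e,A=z;v,u=np.mgrid[:420,:560]
    P=e+(np.stack([(u-K[0,2])/K[0,0],(v-K[1,2])/K[1,1],np.ones_like(u)],-1)*d[...,None])@A.T
    D=P-C;return np.stack([D@AX,D@AY,P[...,2]],-1)*1e3
def fit(P,n):
    P=P.reshape(-1,3)
    for _ in range(4):
        V=np.linalg.svd(P-P.mean(0),full_matrices=False)[2];r=abs((P-P.mean(0))@V[2]);P=P[r<=max(1.,np.percentile(r,85))]
    print(n,P.shape[0],'c',np.round(P.mean(0),1),'n',np.round(V[2]*np.sign(V[2][2]+1e-9),3))
B=lambda X:np.round([(X-C)@AX*1e3,(X-C)@AY*1e3,X[2]*1e3],1)
E
python3 -c "
from h import *
from rig import env
tgt([.5,-.0683,.155]);print(np.round(env.get_state()['joint_pos'],2))
z=snap('wrist','w9');crop(z,0,560,0,420,1.4,'pics/w9.png')
"
```

```text
t 8.55 ee [ 0.486  -0.0496  0.1563] dp cm [-1.72  1.59  0.13] F [ 0.16  0.46 -0.17] open 0.0426
toolx ang deg 84.01836997783231 want 83.98394315112635 z [-0.  0. -1.] barframe [0.0091 0.0182 0.1563]
[-0.44  0.33  0.56  2.04 -0.24  0.83  1.72]
```

View pics/w9.png

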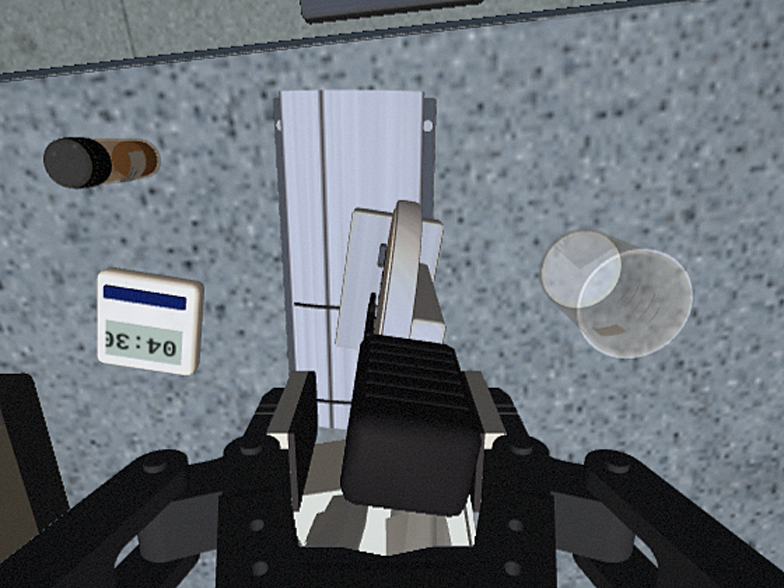

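The gauge turned further, to about 82°, with light contact on the left finger. I'll clamp it as it is, slide it back onto the crest so it is self-stable, and look.

Call:
arm_command --targets '[{"dp":[0.0,0.0,0.0],"turn":0.0},{"dp":[0.0,0.0,0.0],"turn":0.0},{"dp":[0.0,0.0,0.0],"turn":0.0},{"dp":[0.0,0.0,0.0],"turn":0.0}]' --fingers 1 --grip_force 60

```text
time: 9.0
ee_pos: [0.4867, -0.0502, 0.1565]
orientation: [2.335, 2.101, 0.001]
wrist_force: [-0.2, 1.6, 4.0]
opening: 0.0299
```

```bash
python3 -c "
from h import *
tgt([.5,-.0683,.155])
z=snap('scene','s10');crop(z,230,400,185,360,3.4,'pics/s10.png')
z=snap('wrist','w10');crop(z,0,560,0,420,1.4,'pics/w10.png')
"
```

```text
t 9.0 ee [ 0.4867 -0.0502  0.1565] dp cm [-1.66  1.52  0.15] F [-0.17  1.62  4.04] open 0.0299
toolx ang deg 83.96509061549718 want 83.98394315112635 z [ 0.001  0.    -1.   ] barframe [0.0099 0.0177 0.1565]
```

View pics/w10.png

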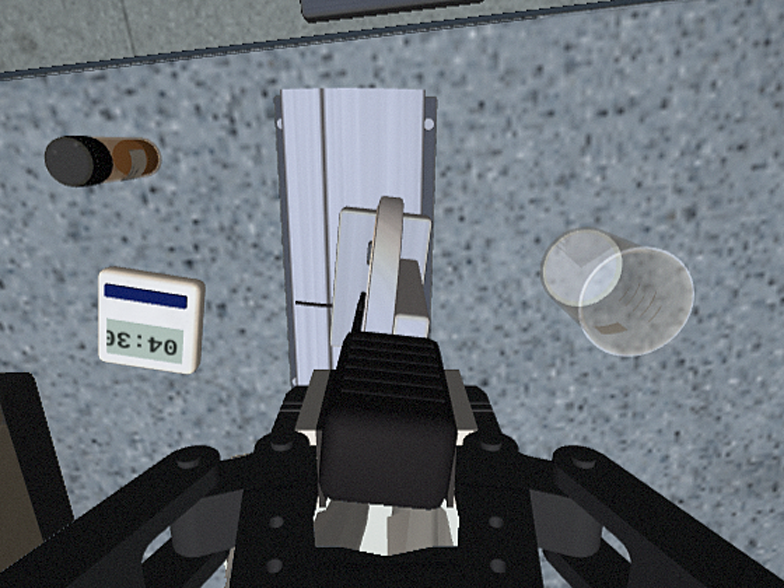

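View pics/s10.png

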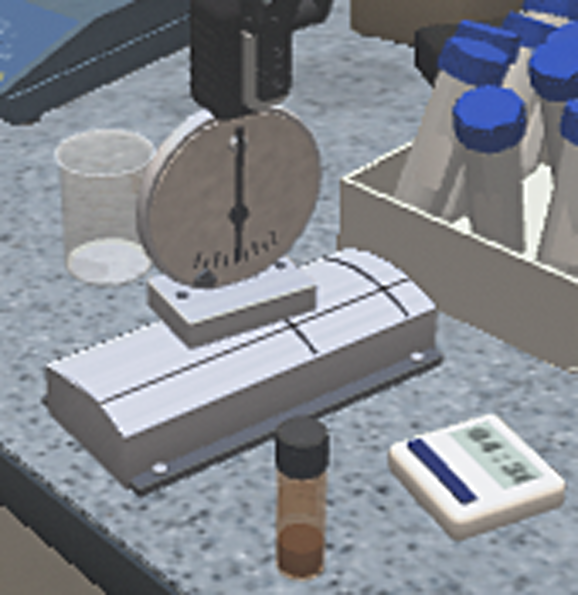

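Clamped flat across its 30 mm side (opening 29.9), dial facing right, foot about 13 mm left of the crest. I'll slide it back right, then release.

Call:
arm_command --targets '[{"dp":[-0.3,0.0,0.0],"turn":0.0},{"dp":[-0.4,0.0,0.0],"turn":0.0},{"dp":[-0.4,0.0,0.0],"turn":0.0},{"dp":[-0.2,0.0,0.0],"turn":0.0},{"dp":[0.0,0.0,0.0],"turn":0.0},{"dp":[0.0,0.0,0.0],"turn":0.0}]'

```text
time: 9.7
ee_pos: [0.4849, -0.0635, 0.1563]
orientation: [2.335, 2.101, -0.001]
wrist_force: [-0.0, -0.3, 4.6]
opening: 0.03
```

```bash
python3 -c "
from h import *
tgt([.5,-.0683,.155])
z=snap('wrist','w11');crop(z,130,430,100,330,2.6,'pics/w11.png')
"
```

```text
t 9.7 ee [ 0.4849 -0.0635  0.1563] dp cm [-0.32  1.55  0.13] F [-0.04 -0.27  4.56] open 0.03
toolx ang deg 83.94991368000547 want 83.98394315112635 z [-0.    -0.001 -1.   ] barframe [0.0095 0.0042 0.1563]
```

View pics/w11.png

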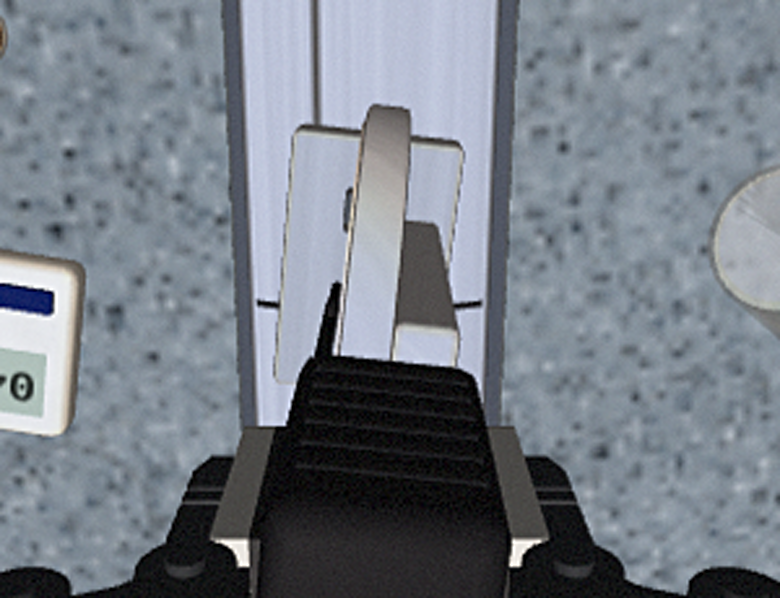

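Foot centred on the bar (372 vs 368 px), with a little yaw of about 5° in the pads. Releasing fully and then turning the jaws.

Call:
arm_command --targets '[{"dp":[0.0,0.0,0.0],"turn":0.0},{"dp":[0.0,0.0,0.0],"turn":0.0},{"dp":[0.0,0.0,0.0],"turn":0.0},{"dp":[0.0,0.0,0.0],"turn":0.0},{"dp":[0.0,0.0,0.0],"turn":0.0}]' --fingers -1

```text
time: 10.25
ee_pos: [0.4849, -0.063, 0.1562]
orientation: [-2.335, -2.102, 0.0]
wrist_force: [-0.4, -0.4, 0.1]
opening: 0.0851
```

```bash
python3 -c "
from h import *
tgt([.5,-.0683,.155])
z=snap('wrist','w12');crop(z,0,560,0,420,1.4,'pics/w12.png')
"
```

```text
t 10.25 ee [ 0.4849 -0.063   0.1562] dp cm [-0.37  1.56  0.12] F [-0.44 -0.41  0.09] open 0.0851
toolx ang deg 83.97691152861444 want 83.98394315112635 z [-0.  0. -1.] barframe [0.0095 0.0047 0.1562]
```

View pics/w12.png

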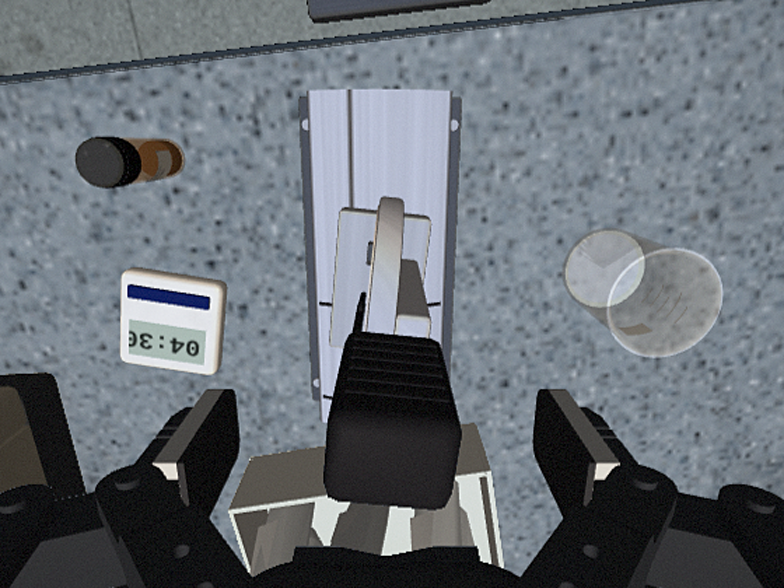

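```bash
cat >> h.py <<'E'
def griptop(z,lo=191,hi=201):
    P=cloud(z);m=(P[...,2]>lo)&(P[...,2]<hi)&(abs(P[...,0]-15)<70)&(abs(P[...,1]-5)<60)&(z[0].max(2)<90)
    m=cv2.morphologyEx(m.astype(np.uint8),cv2.MORPH_OPEN,np.ones((3,3)))
    n,l,st,_=cv2.connectedComponentsWithStats(m);k=1+np.argmax(st[1:,4])
    Q=P[l==k];r=cv2.minAreaRect(Q[:,:2].astype(np.float32));print('griptop',len(Q),'rect c,size,ang',np.round(r[0],1),np.round(r[1],1),round(r[2],1),'z',np.median(Q[:,2]));fit(Q,'top')
E
python3 -c "
from h import *
griptop(load('pics/w12.npz'));griptop(load('pics/w8.npz'))"
```

```text
griptop 6344 rect c,size,ang [1.2 5.7] [30.2 24.2] 82.3 z 195.63333412375266
top 4492 c [  0.9   5.7 195.7] n [-0.035 -0.003  0.999]
griptop 6658 rect c,size,ang [ 9.3 20.9] [29.5 24.2] 64.1 z 195.68408368188733
top 4700 c [  8.9  21.1 195.8] n [-0.034  0.     0.999]
```

Clean measurement: grip 30.2 × 24.2 mm as specified, yaw 82.3°, centre (1,6) mm. I'll centre and turn the open jaws by 82.3°.

Call:
arm_command --targets '[{"dp":[0.1,-0.8,0.0],"turn":0.0},{"dp":[0.0,0.0,0.0],"turn":-8.2},{"dp":[0.0,0.0,0.0],"turn":-8.2},{"dp":[0.0,0.0,0.0],"turn":-8.2},{"dp":[0.0,0.0,0.0],"turn":-8.2},{"dp":[0.0,0.0,0.0],"turn":-8.2},{"dp":[0.0,0.0,0.0],"turn":-8.2},{"dp":[0.0,0.0,0.0],"turn":-8.2},{"dp":[0.0,0.0,0.0],"turn":-8.2},{"dp":[0.0,0.0,0.0],"turn":-8.2},{"dp":[0.0,0.0,0.0],"turn":-8.2},{"dp":[0.0,0.0,0.0],"turn":0.0},{"dp":[0.0,0.0,0.0],"turn":0.0}]'

```text
time: 11.6
ee_pos: [0.4746, -0.063, 0.1531]
orientation: [-0.574, -3.078, 0.004]
wrist_force: [-0.9, 0.1, -0.1]
opening: 0.0852
```

```bash
python3 -c "
from h import *
tgt(C+.0012*AX+.0057*AY+np.array([0,0,.119]))
z=snap('wrist','w13');crop(z,0,560,0,420,1.4,'pics/w13.png');griptop(z)
"
```

```text
t 11.6 ee [ 0.4746 -0.063   0.1531] dp cm [-0.14  0.25 -0.19] F [-0.88  0.15 -0.12] open 0.0852
toolx ang deg 158.86346086304542 want 83.98394315112635 z [-0.01  -0.001 -1.   ] barframe [-0.0008  0.0037  0.1531]
griptop 4949 rect c,size,ang [1.7 5.7] [25.9 24.1] 84.1 z 195.48783824907323
top 3410 c [  1.1   4.6 195.6] n [-0.015 -0.032  0.999]
```

View pics/w13.png

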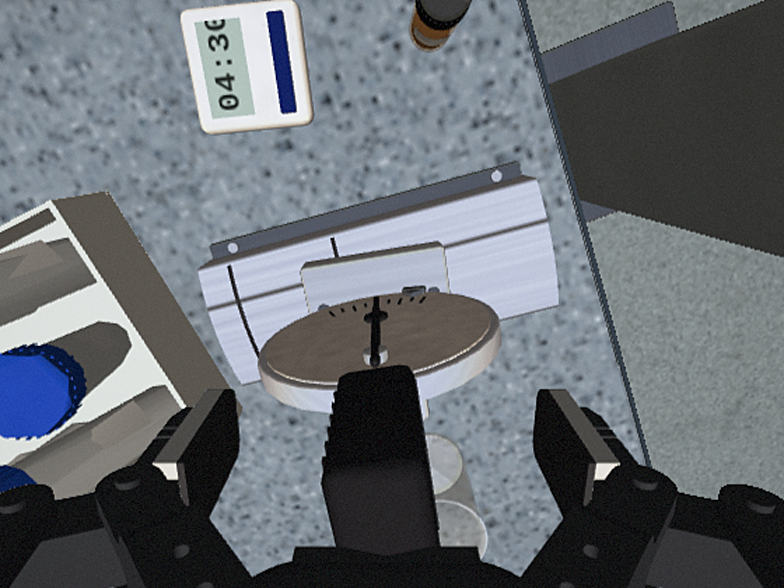

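Turned 75°, with 7.4° and small shifts remaining. The gauge is undisturbed. I'll complete the turn and close.

Call:
arm_command --targets '[{"dp":[-0.1,0.2,-0.2],"turn":-4.0},{"dp":[0.0,0.0,0.0],"turn":-3.4},{"dp":[0.0,0.0,0.0],"turn":0.0},{"dp":[0.0,0.0,0.0],"turn":0.0}]'

```text
time: 12.05
ee_pos: [0.4766, -0.0604, 0.1548]
orientation: [-0.371, -3.109, 0.004]
wrist_force: [1.0, -0.2, 0.6]
opening: 0.0857
```

```bash
python3 -c "
from h import *
from rig import env
tgt(C+.0012*AX+.0055*AY+np.array([0,0,.119]));print(env.get_state()['joint_pos'])
"
```

```text
t 12.05 ee [ 0.4766 -0.0604  0.1548] dp cm [-0.04 -0.09 -0.02] F [ 1.03 -0.22  0.57] open 0.0857
toolx ang deg 166.37345583596021 want 83.98394315112635 z [-0.011 -0.001 -1.   ] barframe [0.0009 0.0064 0.1548]
[ 0.33453923  0.33939993 -0.40223171  1.98771485  0.17398083  0.85847678
  2.74098458]
```

Joint 7 is at its range edge, so no further turning this way. Closing on the grip now, then I'll turn back.

Call:
arm_command --targets '[{"dp":[0.0,0.0,0.0],"turn":0.0},{"dp":[0.0,0.0,0.0],"turn":0.0},{"dp":[0.0,0.0,0.0],"turn":0.0},{"dp":[0.0,0.0,0.0],"turn":0.0},{"dp":[0.0,0.0,0.0],"turn":0.0},{"dp":[0.0,0.0,0.0],"turn":0.0},{"dp":[0.0,0.0,-0.1],"turn":2.0},{"dp":[0.0,0.0,0.0],"turn":4.0}]' --fingers 1 --grip_force 100

```text
time: 12.85
ee_pos: [0.4761, -0.0603, 0.1557]
orientation: [-0.532, -3.085, 0.004]
wrist_force: [-0.2, -0.2, -3.9]
opening: 0.0228
```

```bash
python3 -c "
from h import *
from rig import env
tgt(C+.0012*AX+.0055*AY+np.array([0,0,.119]));print(env.get_state()['joint_pos'])
z=snap('wrist','w14');crop(z,0,560,0,420,1.4,'pics/w14.png')
"
```

```text
t 12.85 ee [ 0.4761 -0.0603  0.1557] dp cm [-0.1  -0.07  0.07] F [-0.25 -0.16 -3.88] open 0.0228
toolx ang deg 160.42497859188094 want 83.98394315112635 z [-0.012 -0.001 -1.   ] barframe [0.0004 0.0064 0.1557]
[ 0.32236838  0.33561475 -0.38609511  1.98832783  0.16466041  0.85913053
  2.64631088]
```

View pics/w14.png

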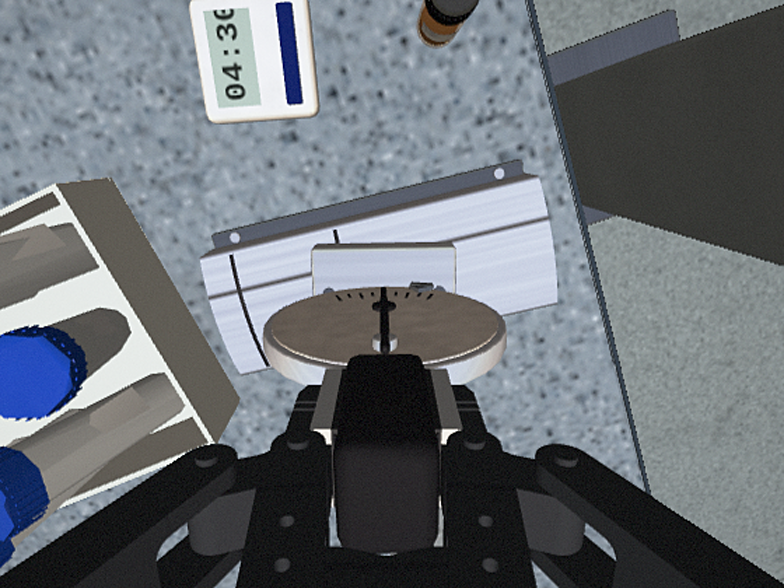

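Clamped squarely (opening 22.8 mm) and turning along. I'll turn it back the remaining 76°.

Call:
arm_command --targets '[{"dp":[0.0,0.0,0.05],"turn":5.0},{"dp":[0.0,0.0,0.0],"turn":7.0},{"dp":[0.0,0.0,0.0],"turn":7.0},{"dp":[0.0,0.0,0.0],"turn":7.0},{"dp":[0.0,0.0,0.0],"turn":7.0},{"dp":[0.0,0.0,0.0],"turn":7.0},{"dp":[0.0,0.0,0.0],"turn":7.0},{"dp":[0.0,0.0,0.0],"turn":7.0},{"dp":[0.0,0.0,0.0],"turn":7.0},{"dp":[0.0,0.0,0.0],"turn":7.0},{"dp":[0.0,0.0,0.0],"turn":5.0},{"dp":[0.0,0.0,0.0],"turn":3.4},{"dp":[0.0,0.0,0.0],"turn":0.0}]'

```text
time: 14.2
ee_pos: [0.4768, -0.0599, 0.1556]
orientation: [-2.327, -2.101, 0.012]
wrist_force: [0.6, 0.2, -0.3]
opening: 0.023
```

```bash
python3 -c "
from h import *
from rig import env
tgt(C+.051*AX+.004*AY+np.array([0,0,.119]));print(env.get_state()['joint_pos'])
z=snap('wrist','w15');crop(z,0,560,0,420,1.4,'pics/w15.png')
"
```

```text
t 14.2 ee [ 0.4768 -0.0599  0.1556] dp cm [-0.31  4.99  0.01] F [ 0.64  0.17 -0.31] open 0.023
toolx ang deg 84.15879877097854 want 83.98394315112635 z [-0.01  -0.001 -1.   ] barframe [0.0011 0.0069 0.1556]
[ 0.0926829   0.30922967 -0.09891025  2.00642637  0.04127747  0.83786685
  1.43934393]
```

View pics/w15.png

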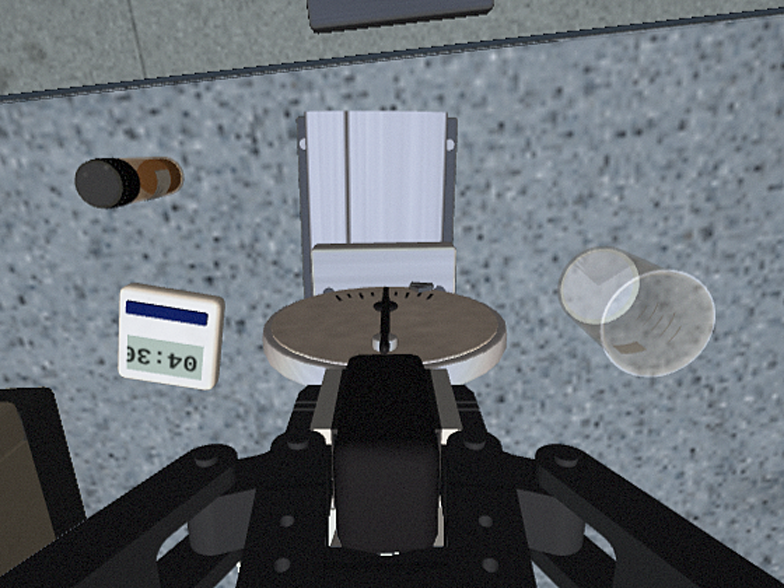

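Gauge restored and square to the bar, nearly no vertical load. Sliding 50 mm to the station.

Call:
arm_command --targets '[{"dp":[0.0,0.2,0.0],"turn":0.0},{"dp":[0.0,0.4,0.0],"turn":0.0},{"dp":[0.0,0.4,0.0],"turn":0.0},{"dp":[0.0,0.4,0.0],"turn":0.0},{"dp":[0.0,0.5,0.0],"turn":0.0},{"dp":[0.0,0.5,0.0],"turn":0.0},{"dp":[0.0,0.5,0.0],"turn":0.0},{"dp":[0.0,0.5,0.0],"turn":0.0},{"dp":[0.0,0.5,0.0],"turn":0.0},{"dp":[0.0,0.4,0.0],"turn":0.0},{"dp":[0.0,0.4,0.0],"turn":0.0},{"dp":[0.0,0.3,0.0],"turn":0.0},{"dp":[0.0,0.0,0.0],"turn":0.0},{"dp":[0.0,0.0,0.0],"turn":0.0}]'

```text
time: 15.65
ee_pos: [0.5265, -0.0657, 0.1556]
orientation: [-2.326, -2.102, 0.013]
wrist_force: [-2.2, 0.6, 7.5]
opening: 0.0232
```

```bash
python3 -c "
from h import *
tgt(C+.051*AX+.004*AY+np.array([0,0,.119]))
z=snap('wrist','w16');crop(z,0,560,0,420,1.4,'pics/w16.png')
z=snap('scene','s16');crop(z,230,400,185,360,3.4,'pics/s16.png')
"
```

```text
t 15.65 ee [ 0.5265 -0.0657  0.1556] dp cm [-0.24 -0.01  0.06] F [-2.23  0.62  7.45] open 0.0232
toolx ang deg 84.19329319618127 want 83.98394315112635 z [-0.01  -0.001 -1.   ] barframe [0.0511 0.0064 0.1556]
```

View pics/w16.png

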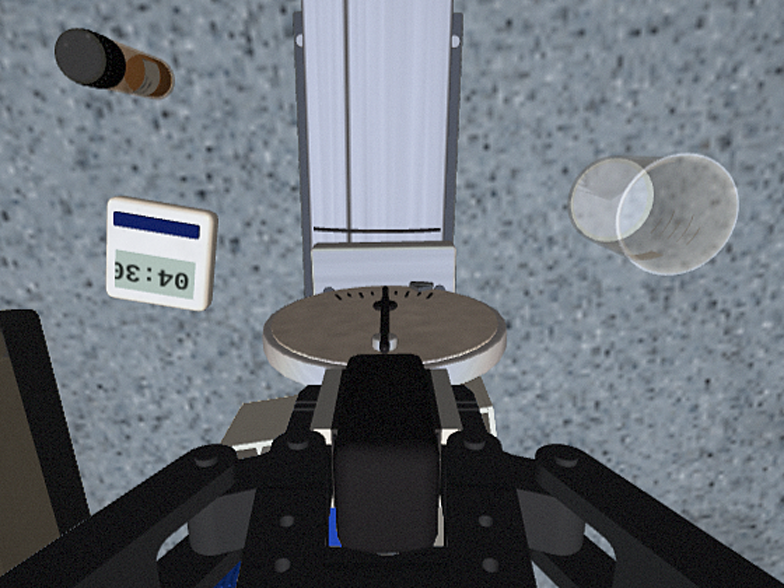

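View pics/s16.png

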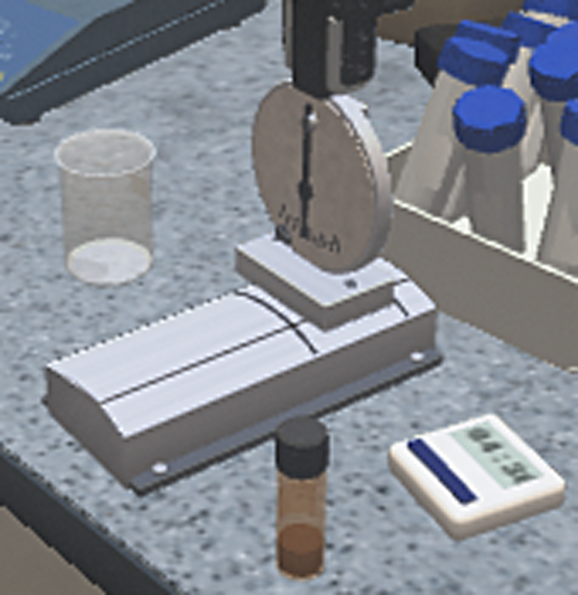

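The foot stands between the lines (near edge just past the near line) and the gauge is upright, held and square. Next I shift it left about 11 mm while clamped, so that it leans left by itself (equilibrium about d/50 mm), then loosen it in a narrow gap.

Call:
arm_command --targets '[{"dp":[0.0,0.0,-0.1],"turn":0.0},{"dp":[0.2,0.0,0.0],"turn":0.0},{"dp":[0.3,0.0,0.0],"turn":0.0},{"dp":[0.4,0.0,0.0],"turn":0.0},{"dp":[0.2,0.0,0.0],"turn":0.0},{"dp":[0.0,0.0,0.0],"turn":0.0},{"dp":[0.0,0.0,0.0],"turn":0.0}]'

```text
time: 16.45
ee_pos: [0.5276, -0.0544, 0.1561]
orientation: [-2.327, -2.101, 0.013]
wrist_force: [-0.3, -0.9, -4.3]
opening: 0.0233
```

Call:
arm_command --targets '[{"dp":[0.0,0.0,0.0],"turn":0.0},{"dp":[0.0,0.0,0.0],"turn":0.0},{"dp":[0.0,0.0,0.0],"turn":0.0},{"dp":[0.0,0.0,0.0],"turn":0.0}]' --fingers 0.25 --grip_force 20

```text
time: 16.85
ee_pos: [0.5279, -0.0544, 0.1564]
orientation: [-2.328, -2.101, 0.012]
wrist_force: [0.0, 1.1, 1.4]
opening: 0.0323
```

```bash
python3 -c "
from h import *
tgt(C+.051*AX+.052*AY+np.array([0,0,.15]))
z=snap('wrist','w17');crop(z,0,560,0,420,1.4,'pics/w17.png')
z=snap('scene','s17');crop(z,230,400,185,360,3.4,'pics/s17.png')
"
```

```text
t 16.85 ee [ 0.5279 -0.0544  0.1564] dp cm [ 3.42 -0.05 -2.97] F [0.01 1.09 1.44] open 0.0323
toolx ang deg 84.13160579713548 want 83.98394315112635 z [-0.01  -0.001 -1.   ] barframe [0.0513 0.0177 0.1564]
```

View pics/w17.png

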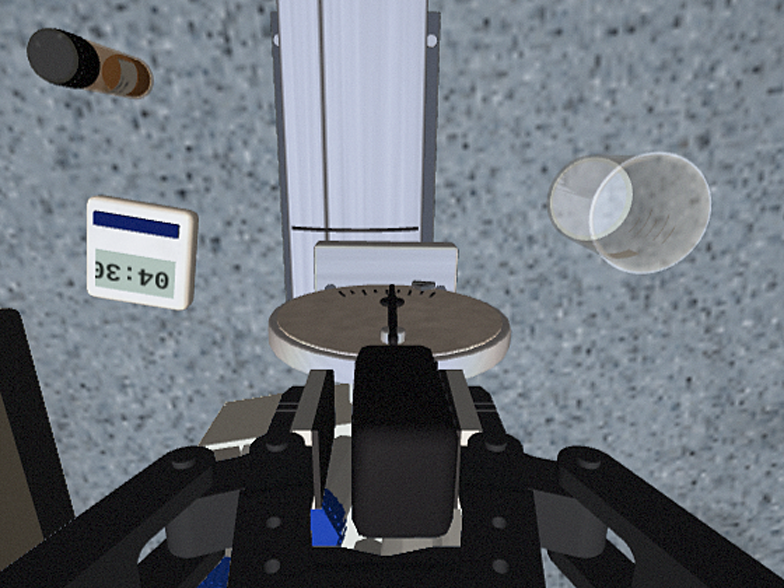

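View pics/s17.png

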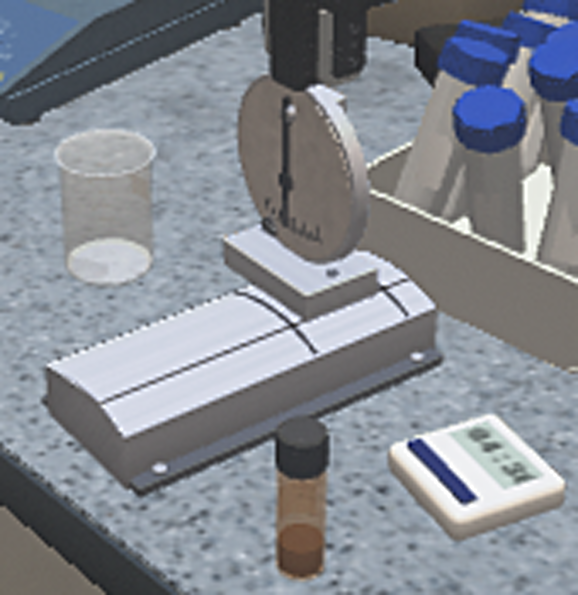

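The gauge is leaning lightly on the left finger, foot about 13 mm left of the crest and square. I'll raise the jaws to the top of the grip.

Call:
arm_command --targets '[{"dp":[0.0,0.0,-0.4],"turn":0.0},{"dp":[0.0,0.0,-0.6],"turn":0.0},{"dp":[0.0,0.0,-0.6],"turn":0.0},{"dp":[0.0,0.0,-0.6],"turn":0.0},{"dp":[0.0,0.0,-0.4],"turn":0.0},{"dp":[0.0,0.0,-0.3],"turn":0.0},{"dp":[0.0,0.0,0.0],"turn":0.0}]'

```text
time: 17.65
ee_pos: [0.5282, -0.0544, 0.1856]
orientation: [-2.328, -2.101, 0.012]
wrist_force: [-0.1, 0.1, 0.6]
opening: 0.0321
```

```bash
python3 -c "
from h import *
tgt(C+.051*AX+.052*AY+np.array([0,0,.15]))
z=snap('wrist','w18');crop(z,0,560,0,420,1.4,'pics/w18.png')
"
```

```text
t 17.65 ee [ 0.5282 -0.0544  0.1856] dp cm [ 3.42 -0.05 -0.04] F [-0.13  0.09  0.61] open 0.0321
toolx ang deg 84.1368456631101 want 83.98394315112635 z [-0.009 -0.001 -1.   ] barframe [0.0516 0.0178 0.1856]
```

View pics/w18.png

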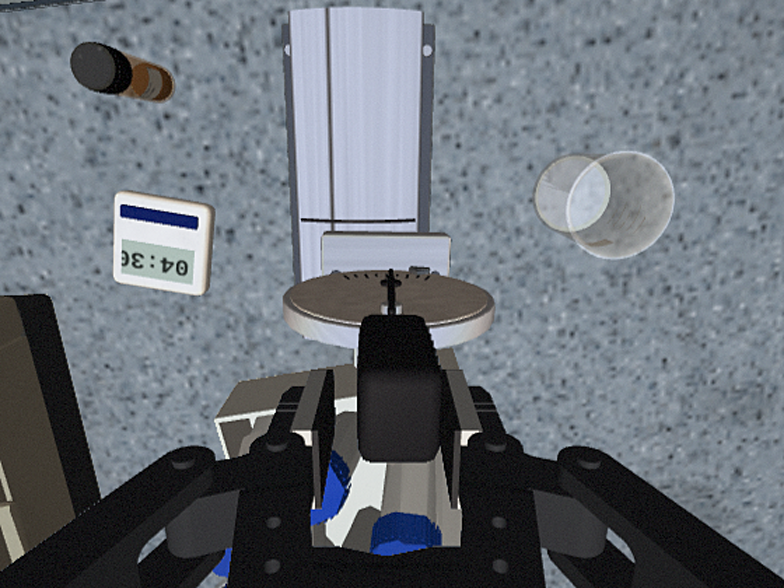

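Still stable and square. Now I recede the left finger slowly so the gauge rocks left with it.

Call:
arm_command --targets '[{"dp":[0.2,0.0,0.0],"turn":0.0},{"dp":[0.3,0.0,0.0],"turn":0.0},{"dp":[0.3,0.0,0.0],"turn":0.0},{"dp":[0.3,0.0,0.0],"turn":0.0},{"dp":[0.3,0.0,0.0],"turn":0.0},{"dp":[0.3,0.0,0.0],"turn":0.0},{"dp":[0.3,0.0,0.0],"turn":0.0},{"dp":[0.3,0.0,0.0],"turn":0.0},{"dp":[0.2,0.0,0.0],"turn":0.0},{"dp":[0.0,0.0,0.0],"turn":0.0},{"dp":[0.0,0.0,0.0],"turn":0.0},{"dp":[0.0,0.0,0.0],"turn":0.0}]'

```text
time: 18.9
ee_pos: [0.5305, -0.0297, 0.1851]
orientation: [-2.328, -2.101, 0.013]
wrist_force: [-0.8, -0.4, -0.1]
opening: 0.0322
```

```bash
python3 -c "
from h import *
tgt(C+.051*AX+.052*AY+np.array([0,0,.15]))
z=snap('wrist','w19');crop(z,0,560,0,420,1.4,'pics/w19.png')
z=snap('scene','s19');crop(z,230,400,185,360,3.4,'pics/s19.png')
"
```

```text
t 18.9 ee [ 0.5305 -0.0297  0.1851] dp cm [ 0.94 -0.03 -0.09] F [-0.75 -0.4  -0.13] open 0.0322
toolx ang deg 84.12344462899145 want 83.98394315112635 z [-0.01  -0.001 -1.   ] barframe [0.0513 0.0426 0.1851]
```

View pics/w19.png

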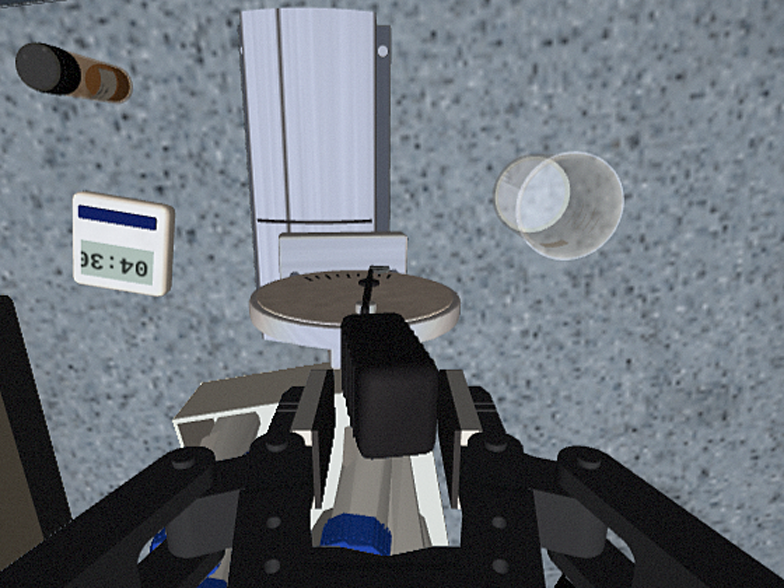

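View pics/s19.png

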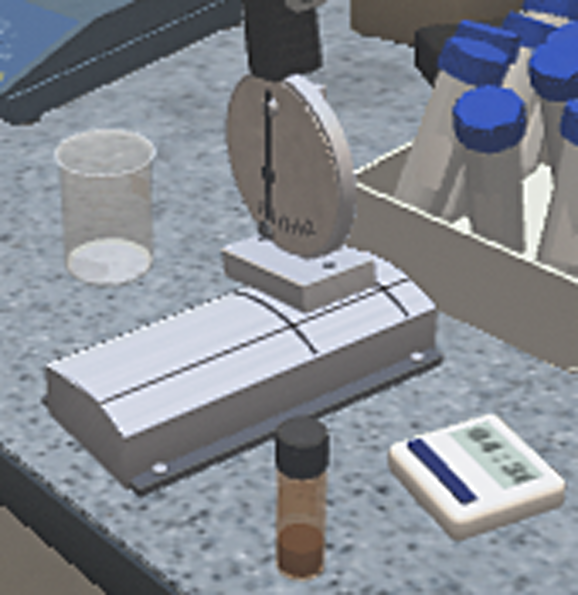

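Working well: the needle tip (372,268) has nearly reached the wedge (381,267). Measuring it.

```bash
python3 -c "
from h import *
z=load('pics/w19.npz');griptop(z,180,205);griptop(load('pics/w18.npz'),180,205)
crop(z,190,330,175,230,5.6,'pics/w19d.png')
f=lambda x,y,h:B(pt(z,(x+.5)/1.4-.5,(y+.5)/1.4-.5,h))
print(f(280,235,.052),f(407,236,.052))
"
```

```text
griptop 5120 rect c,size,ang [50.2 48.5] [32.5 29.7] 88.5 z 191.1363461975876
top 2758 c [ 49.5  46.2 191.4] n [-0.029  0.139  0.99 ]
griptop 5671 rect c,size,ang [50.1 28.3] [38.3 30.3] 89.9 z 194.91686240686718
top 3021 c [ 49.3  22.1 195.1] n [-0.034  0.021  0.999]
[ 22.5 -14.3  52. ] [22.7 53.3 52. ]
```

View pics/w19d.png

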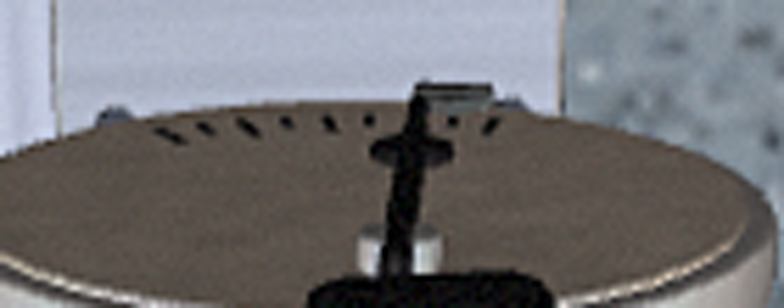

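Needle at the 10° tick (0.175 rad), wedge centre at about 13.6–14.5° (about 0.245). The gauge follows the left finger, so I'll go 10 mm further and then close gently (closing takes back about 3 mm).

Call:
arm_command --targets '[{"dp":[0.1,0.0,0.0],"turn":0.0},{"dp":[0.2,0.0,0.0],"turn":0.0},{"dp":[0.2,0.0,0.0],"turn":0.0},{"dp":[0.2,0.0,0.0],"turn":0.0},{"dp":[0.2,0.0,0.0],"turn":0.0},{"dp":[0.1,0.0,0.0],"turn":0.0},{"dp":[0.0,0.0,0.0],"turn":0.0},{"dp":[0.0,0.0,0.0],"turn":0.0},{"dp":[0.0,0.0,0.0],"turn":0.0}]'

```text
time: 19.9
ee_pos: [0.5315, -0.0197, 0.1851]
orientation: [-2.328, -2.101, 0.013]
wrist_force: [-0.1, 0.3, -0.5]
opening: 0.0319
```

```bash
python3 -c "
from h import *
tgt(C+.051*AX+.052*AY+np.array([0,0,.15]))
z=snap('wrist','w20');crop(z,130,370,150,340,3.2,'pics/w20.png');griptop(z,180,205)
"
```

```text
t 19.9 ee [ 0.5315 -0.0197  0.1851] dp cm [-0.07 -0.03 -0.09] F [-0.06  0.28 -0.51] open 0.0319
toolx ang deg 84.12991977818123 want 83.98394315112635 z [-0.01  -0.001 -1.   ] barframe [0.0513 0.0527 0.1851]
griptop 3824 rect c,size,ang [50.2 53.6] [23.1 29.6] 89.3 z 189.2222846134766
top 2278 c [ 49.9  55.5 189.5] n [-0.032  0.189  0.981]
```

View pics/w20.png

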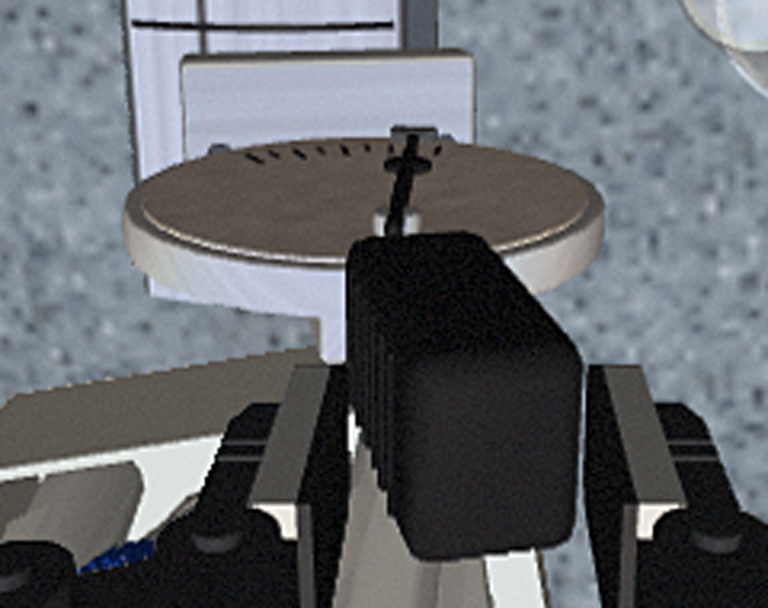

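The needle tip (412,133) is centred on the wedge (392–438). Closing gently to hold it there.

Call:
arm_command --targets '[{"dp":[0.1,0.0,0.0],"turn":0.0},{"dp":[0.0,0.0,0.0],"turn":0.0},{"dp":[0.0,0.0,0.0],"turn":0.0},{"dp":[0.0,0.0,0.0],"turn":0.0},{"dp":[0.0,0.0,0.0],"turn":0.0}]' --fingers 0.45 --grip_force 20

```text
time: 20.45
ee_pos: [0.5317, -0.0186, 0.1851]
orientation: [-2.328, -2.101, 0.013]
wrist_force: [0.1, 0.9, 1.3]
opening: 0.0256
```

```bash
python3 -c "
from h import *
tgt(C+.051*AX+.052*AY+np.array([0,0,.15]))
z=snap('wrist','w21');crop(z,130,370,150,340,3.2,'pics/w21.png');griptop(z,180,205)
"
```

```text
t 20.45 ee [ 0.5317 -0.0186  0.1851] dp cm [-0.18 -0.03 -0.09] F [0.06 0.92 1.32] open 0.0256
toolx ang deg 84.13749320837826 want 83.98394315112635 z [-0.01  -0.001 -1.   ] barframe [0.0513 0.0538 0.1851]
griptop 5105 rect c,size,ang [50.1 46.2] [29.7 37.6] 0.3 z 189.7144875028748
top 2762 c [ 49.5  53.7 189.8] n [-0.026  0.201  0.979]
```

View pics/w21.png

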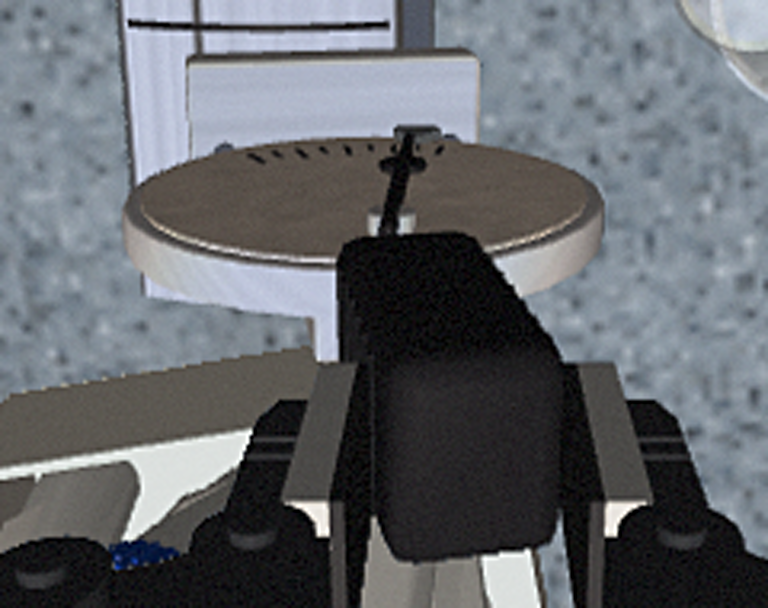

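Opening stopped at 25.6 mm on the grip (target 23.4), so it is pinched diagonally. The needle is on the wedge, about 0.03 rad low. I'll let it stand while tightening slightly, to check that it doesn't creep.

Call:
arm_command --targets '[{"dp":[0.0,0.0,0.0],"turn":0.0},{"dp":[0.0,0.0,0.0],"turn":0.0},{"dp":[0.0,0.0,0.0],"turn":0.0},{"dp":[0.0,0.0,0.0],"turn":0.0},{"dp":[0.0,0.0,0.0],"turn":0.0},{"dp":[0.0,0.0,0.0],"turn":0.0},{"dp":[0.0,0.0,0.0],"turn":0.0},{"dp":[0.0,0.0,0.0],"turn":0.0},{"dp":[0.0,0.0,0.0],"turn":0.0},{"dp":[0.0,0.0,0.0],"turn":0.0}]' --fingers 0.5 --grip_force 20

```text
time: 21.5
ee_pos: [0.5317, -0.0186, 0.1851]
orientation: [-2.328, -2.101, 0.013]
wrist_force: [-0.6, -0.1, 1.1]
opening: 0.0255
```

```bash
python3 -c "
from h import *
tgt(C+.051*AX+.052*AY+np.array([0,0,.15]))
z=snap('wrist','w22');crop(z,130,370,150,340,3.2,'pics/w22.png');griptop(z,180,205)
z=snap('scene','s22');crop(z,230,400,185,360,3.4,'pics/s22.png')
"
```

```text
t 21.5 ee [ 0.5317 -0.0186  0.1851] dp cm [-0.18 -0.03 -0.09] F [-0.56 -0.1   1.1 ] open 0.0255
toolx ang deg 84.13632561459626 want 83.98394315112635 z [-0.01  -0.001 -1.   ] barframe [0.0513 0.0538 0.1851]
griptop 5028 rect c,size,ang [50.3 46.1] [29.7 37.8] 0.3 z 189.6249668949921
top 2749 c [ 49.5  53.8 189.8] n [-0.027  0.199  0.98 ]
```

View pics/w22.png

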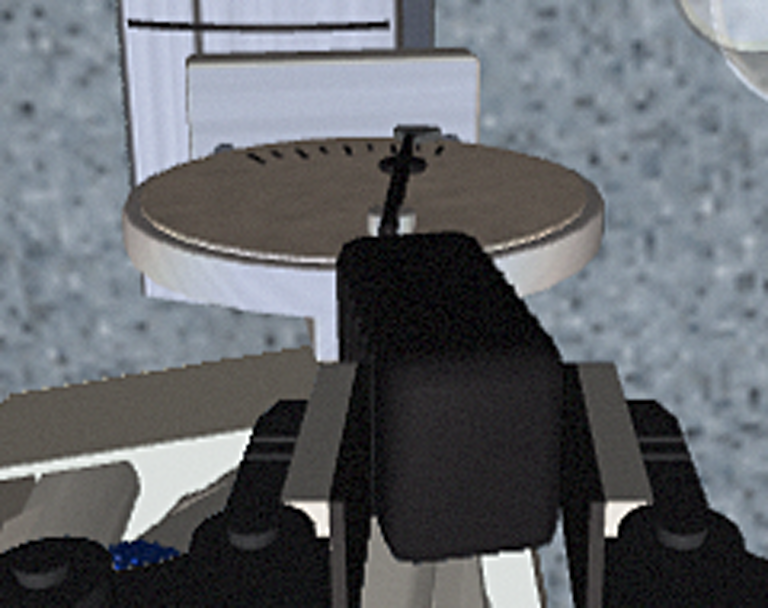

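View pics/s22.png

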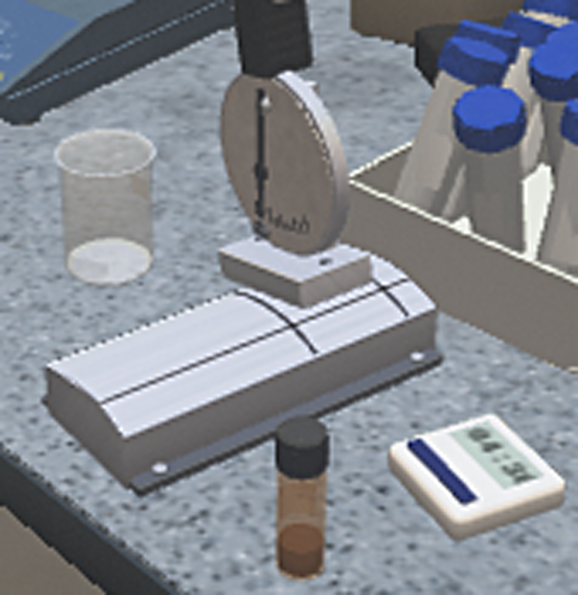

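```bash
python3 -c "
from h import *
z=load('pics/w22.npz')
f=lambda x,y,h:B(pt(z,130+(x+.5)/3.2-.5,150+(y+.5)/3.2-.5,h))
a=f(478,55,.051-.0075);b=f(187,58,.051+.0075)
print(a,b,(a+b)/2,'lines near L,R',f(128,22,.0285),f(390,24,.0285),'bar edges row55',f(124,55,.028),f(400,55,.028))
crop(z,190,300,180,225,7,'pics/w22d.png')
p,d,K,e,A=z
def dial(q,k=.0395):
    r=A@np.linalg.solve(K,[130+(q[0]+.5)/3.2-.5,150+(q[1]+.5)/3.2-.5,1.]);X=e+r*((k-(e-C)@AX)/(r@AX));return np.round(B(X)[1:],1)
print('tip',dial((410,131)),'wedge',dial((418,131)),'pivot',dial((388,215)))
"
```

```text
[23.  56.  43.5] [ 21.4 -10.2  58.5] [22.2 22.9 51. ] lines near L,R [ 17.5 -31.8  28.5] [17.7 34.  28.5] bar edges row55 [ 25.9 -33.6  28. ] [25.6 36.4 28. ]
tip [40. 53.] wedge [41.9 53. ] pivot [ 39.2 119.7]
```

View pics/w22d.png

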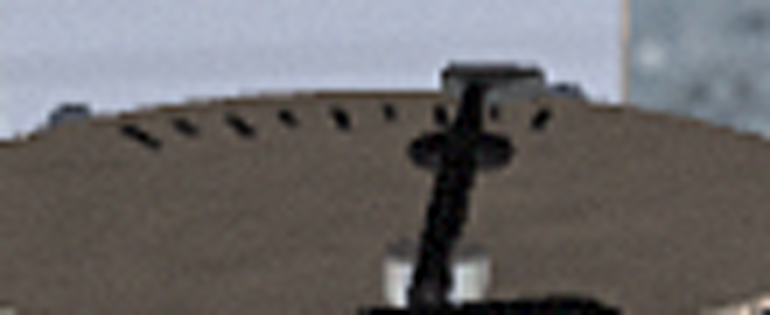

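Final check: the needle is about 0.035 rad from the wedge centre (limit 0.08). The foot is about -1 mm along and about 15–18 mm across from the crest (limit 25), square to within 0.03 rad. Nothing crept over 1 s, and the wrist force shows the bar still carries the weight. Handing in.

```bash
python3 -c "
from rig import ticket
print(ticket.close_job())"
```

```text
the job is handed in; nothing more can be done
None
```

I slid the gauge along the bar to the station and rocked it left. I handed the job in while the gripper still held it tilted by the top of its grip; the hand-in gives no verdict.

**What went wrong on the way:** During the first slide the gauge pitched forward in the pads. When I loosened the grip to fix that, a finger dragged the gauge and turned it about 80° on the bar. It stayed standing on the crown. I clamped it and slid it back onto the crest. Then I regripped it across its 24 mm sides, turned it back square and finished the slide with 100 N grip. During that turn joint 7 read 2.741 rad against its listed limit of 2.74. No failure was reported.

**How I tilted it:** At the station I shifted the gauge left so that it leaned on the left finger. I moved that finger away slowly until the needle reached the wedge, then pinched the grip.

**Last checks before handing in, at 21.5 s:**

| Check | Measured | Limit |
|---|---|---|
| Needle from wedge centre | about 0.035 rad (low side) | 0.08 rad |
| Foot along the bar from the station | about -1 mm | 12 mm |
| Foot across from the crest | about 15–18 mm | 25 mm |
| Foot out of line with the bar | about 0.03 rad | 0.2 rad |

- **Movement:** nothing crept over the last second of holding.
- **Foot on the bar:** the wrist force was near zero (+1 N upward), so the bar still carried the gauge's weight.
- **Bystanders:** the beaker, vial and timer looked unmoved in the pictures.

**Where readings disagreed:** My first index reading from the scene camera was 0.21 rad. The wrist camera gave about 0.25 rad, and I used that one. My two estimates of the foot's sideways offset also differ by about 3 mm.

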